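# Pack the angle sections on their rack and ring for collection

### The arm

A 6-joint arm with a two-finger parallel gripper is mounted at the origin on the work surface. World frame = base frame: x ahead of the robot, y to its left, z up, the work surface at z = 0. Lengths are in m, angles in rad, forces in N, time in s.
With the tool pointing down it reaches from about 0.25 to 0.725 m from the base axis. Payload 4 kg.
Tool frame: the origin (TCP) lies on the centre line of the jaws, within the pads' length; the fingertips stand 17 mm ahead of it and the grasp point (between the pads) lies 2 mm behind it; z points along the fingers, x is the direction in which the jaws open and shut, and the axes are right-handed (so a half turn about z gives the same grasp; the last joint's range is limited). The gripper opens to 85 mm and grips with 20 to 120 N. Pads are 22 mm wide; open, the fingers measure 114 mm over their backs; the gripper's body (76 mm by 85 mm) begins 54 mm behind the grasp point. The pads swing forward as they close: fully open they stand 13 mm farther back than shut.
Start: joints at [-1.342, 0.241, 0.005, 1.335, 0, 1.571], TCP at [0.113, -0.487, 0.248] pointing down, gripper open.
Joint ranges: [-2.72, 2.72], [-1.05, 1.87], [-1.09, 1.28], [-1.99, 2.15], [-1.42, 1.44], [-3.14, 3.14]. Speed limits (rad/s): [2.79, 2.79, 3.14, 3.14, 3.14, 3.14].

### API

Orientations are given as a unit quaternion [x, y, z, w].
In Python, from workcell import bot gives the robot as it stands.
- The arm moves only by the tool jog_arm, never from a script. Its arguments are lists of equal length, an entry for each row: "jaw": the closure, from 0 (fully open) to 1 (shut); "linear": the shift along the tool's x, y, z in m, a list of three; "delta_rot": the turn, a rotation vector about the tool's x, y, z in degrees, a list of three. A call has exactly 8 rows; each row is the pose to reach, as a shift and turn from the pose commanded when the call began, along the tool's axes at that moment; what a row does not reach only later rows make up. A row lasts 1/12 s, in which the tool goes at most 41.7 mm and 7.16 degrees, less where a joint would pass 70% of its speed; a pose out of reach is approached as far as the arm can. A call with a gripper value outside its range is refused whole. The fingers move at their own pace and stop on an object; the grip force is fixed at half the most. Time passes only in rows, so rows that repeat a pose let the fingers close, or fill a call up. It gives the time, the measured TCP pose, the force and the opening at its end, in the units of the state.
- bot.get_obs(): the state, without advancing time (a new reading comes with each control period).
- bot.camera(name): name is "scene" or "side" or "wrist"; returns (picture, depth): 420x560x3 uint8, red, green, blue; 420x560 float32, m along the optical axis (not along the pixel's ray), 0 where there is no reading.
- bot.calibration(name): a dict with "fovy" (degrees; the focal length in pixels is half the picture's height over the tangent of half this angle, whatever the lens; pixels are square), "cx", "cy" (the principal point, pixels), "origin" and "orientation" of the camera in the world. Camera axes: x right, y down, z forward; pixel columns grow to the right and rows downward; lengths in m; the calibration is good to about 2 mm. The wrist camera is an equidistant fisheye: a pixel r from the principal point sees the ray r / f radians off the axis. A picture is of the moment at which its call begins: read the wrist's pose just before it. calibration takes no time and is no camera call; for the wrist camera it gives the pose at the moment of the call.
- bot.job_done(): hands the job in, once; it reports no verdict.
The state is a dict: "clock": time; "joint_pos": joint angles; "joint_vel": joint speeds; "tau": joint torques, N m; "eef_pos": TCP position; "tool_rot": TCP orientation; "ft_force": force on the tool from outside, world axes, zero at the start; "ft_torque": the same for the moment, N m; "grip_width": finger opening in m.
Only numpy, scipy, OpenCV 4.12 (cv2) and the standard library are available. Lean on these libraries where they do the work, as an engineer would, in place of code of your own. Each camera call takes 0.05 s, during which the arm holds its last target.

### The job

The structures lesson is over: lift the wooden keeper off the packing rack, nest every aluminium angle section lying on the table ridge-up on the rack's ridge, one over the other with legs aligned, ends lined up and centred on the rack, and put the keeper back square and centred on top of the pile. When the pile is complete, press the plunger of the desk bell right down to its stop and let it spring up, so that the set is fetched. Do not disturb the dropper bottles and the beaker.

Things in the scene. Friction and masses are not known exactly. Their poses are not given: they have to be found in the camera images.
- rack: fixed dark wooden board 140 (x) x 130 (y) x 12 mm with a wooden right-angle roof ridge on it, 56 long (along y), centred, top edge 60 above the table. Origin: centre of the underside, on the table; y along the ridge, z up. A section on the bare ridge has its origin 21.1 above this one, each further one 7.1 more; the keeper has its origin 31.7 above it, plus 7.1 per section beneath.
- keeper: wooden cap: two legs at a right angle like a roof (50 wide, 10 thick, 60 long, 71 mm across) and along its ridge an upright grip bar 22 thick (x), 60 long (y), flat top 82 above the underside, sides free to grip from 46 to 82. Starts on the bare rack ridge; stands by itself on the table. Origin: centre of the underside; z up, y along the ridge. About 0.22 kg.
- angle1: aluminium angle section, one of up to five alike: two flat legs at a right angle, each 60 wide, 5 thick, 66 long (mm). Starts on its leg edges like a little roof, ridge up: 46 high, 85 across. Origin: centre of the underside, 46.0 below the ridge edge; z up through the ridge, y along it (end faces at y = +-33, good to grip across). 0.1 kg. Nested on another it sits 7.1 higher than it. May be absent.
- angle2: aluminium angle section, just like angle1, same size and same axes; may be absent.
- angle3: aluminium angle section, just like angle1, same size and same axes; may be absent.
- angle4: aluminium angle section, just like angle1, same size and same axes; may be absent.
- angle5: aluminium angle section, just like angle1, same size and same axes; may be absent.
- plunger (a joint): travel of the desk bell's plunger: 0 m up, 0.008 m fully down at its stop; a spring returns it. It takes about 1.5 N to start and 5 N at the stop.
- plunger_top (a point): centre of the top of the plunger head (black button, 24 mm across) of the fixed desk bell (black foot 84 mm across, steel dome); 60 mm above the table when up; presses straight down.
- bottle_a: bystander: glass dropper bottle with red bulb, 44 mm across, 106 mm high; origin centre of underside, z up. Not to be disturbed.
- bottle_b: bystander: like bottle_a.
- beaker: bystander: empty glass beaker 64 mm across, 80 mm high; origin centre of underside, z up. Not to be disturbed.
There are look-alikes about, which are no part of the job. What is shaped like the part that bears plunger but red is not meant. Leave any pink look-alike of the angle4 alone.

How it is judged:
By the outcome, as a careful person would: the job done as asked, in the order asked, and still so for the second after the job is handed in, with the robot touching nothing.
Of angle1, angle2, angle3, angle4, angle5 only 3 to 5 are there at a start; the rules pass over those that are not, and their reading is None.
At some moment in a run one of angle1, angle2, angle3, angle4, angle5 may be knocked a few centimetres aside while the robot is not near it.
It also fails if it takes over 210 s, if anything falls off the work surface, if the arm or the gripper's body presses on something with over 40 N, if the wrist force passes 120 N, or if a joint passes its speed limit or range.

## Working session

There is one attempt and no reset: what is moved stays moved. The work goes in short steps, Python scripts to look and compute and a tool call to move; the robot and the scene stay as the last step left them, time stands still between calls to the robot, and variables do not carry over. Pictures are saved under pics/ and viewed, and the job is handed in when it is done.

Besides the shell and the picture viewer there is one more tool, called after "Emit:" by a JSON object that holds its "name" and its "arguments", one argument or row to a line. jog_arm: Moves the arm, as the interface text tells. Its arguments: {"type":"object","properties":{"jaw":{"type":"array","items":{"type":"number"}},"linear":{"type":"array","items":{"type":"array","items":{"type":"number"}}},"delta_rot":{"type":"array","items":{"type":"array","items":{"type":"number"}}}},"required":["jaw","linear","delta_rot"]}

```bash
ls -la; mkdir -p pics; cat > h.py <<'E'
import numpy as np, cv2
from scipy.spatial.transform import Rotation as R
from workcell import bot
def snap(n,fn):
    c=bot.calibration(n); im,d=bot.camera(n)
    cv2.imwrite(f'pics/{fn}.png',im[:,:,::-1]); np.savez(f'pics/{fn}.npz',im=im,d=d,cal=np.array(c,dtype=object))
    return im,d,c
def load(fn):
    z=np.load(f'pics/{fn}.npz',allow_pickle=True); return z['im'],z['d'],z['cal'].item()
def cloud(d,c,fish=False):
    h,w=d.shape; f=h/2/np.tan(np.radians(c['fovy'])/2)
    u,v=np.meshgrid(np.arange(w),np.arange(h)); x=(u-c['cx']);y=(v-c['cy'])
    if fish:
        r=np.hypot(x,y)+1e-9; t=r/f; k=np.tan(np.minimum(t,1.5))/r; X=x*k;Y=y*k
    else: X=x/f;Y=y/f
    P=np.stack([X*d,Y*d,d],-1)
    return P@R.from_quat(c['orientation']).as_matrix().T+np.array(c['origin'])
E
python3 - <<'E'
from h import *
print(bot.get_obs())
for n in['scene','side','wrist']:
    im,d,c=snap(n,n+'0'); print(n,c,d.min(),d.max())
E
```

```text
total 12
drwxr-xr-x  3 agent agent 4096 Dec  7 04:09 .
drwxr-xr-x 23 root  root  4096 Dec  7 04:09 ..
drwxr-xr-x  2 agent agent 4096 Dec  7 04:09 pics
{'clock': 0.0, 'joint_pos': array([-1.34198468e+00,  2.41426226e-01,  3.69219921e-03,  1.33517131e+00,
       -2.74752926e-05,  1.57079141e+00]), 'joint_vel': array([-5.15937642e-05,  6.57424643e-04, -3.77894930e-04,  1.64650094e-04,
        1.91055865e-05,  8.69919846e-05]), 'tau': array([ 1.01026173e-03, -3.72319043e+01,  2.52408153e+01,  1.68149936e-02,
        1.85698118e-04,  2.38213012e-06]), 'eef_pos': array([ 0.11326622, -0.48638497,  0.24739407]), 'tool_rot': array([ 7.83206155e-01, -6.21761214e-01, -8.34435407e-04, -6.44896802e-04]), 'ft_force': array([-0.05510435,  0.03238967,  1.17642472]), 'ft_torque': array([ 0.02380722,  0.00475709, -0.01654637]), 'grip_width': 0.08550239826963962}
scene {'fovy': 47.257076931534314, 'cx': 282.77451545707777, 'cy': 205.18321007868903, 'origin': array([ 1.00266985, -0.50163089,  0.8681889 ]), 'orientation': array([ 0.88722239,  0.31282506, -0.10718867, -0.32169473])} 0.0 3.2715933
side {'fovy': 44.21648885809964, 'cx': 280.1510804429449, 'cy': 204.5058613140855, 'origin': array([ 0.39456127, -0.98837855,  0.64018779]), 'orientation': array([ 0.86144175, -0.10364481,  0.0522272 , -0.49441701])} 0.0 3.439824
wrist {'fovy': 65.70646984690485, 'cx': 285.75492837033204, 'cy': 211.54250940467165, 'origin': array([ 0.1880688 , -0.47024539,  0.37282934]), 'orientation': array([ 0.77418686, -0.61414823, -0.09592446,  0.11939495])} 0.0 1.6147153
```

View pics/scene0.png

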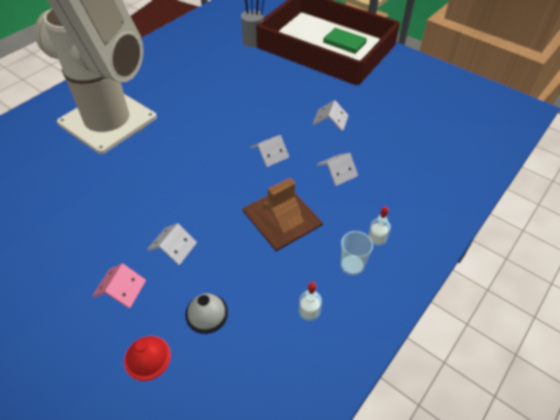

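View pics/side0.png

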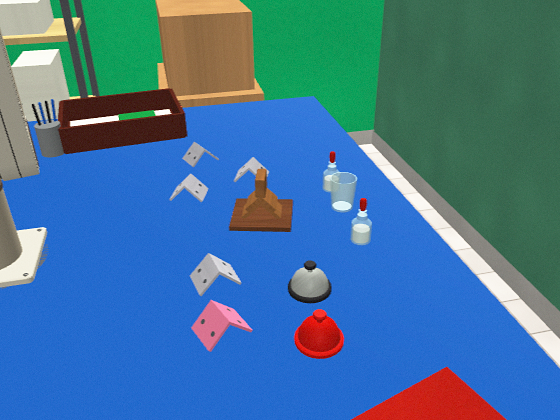

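View pics/wrist0.png

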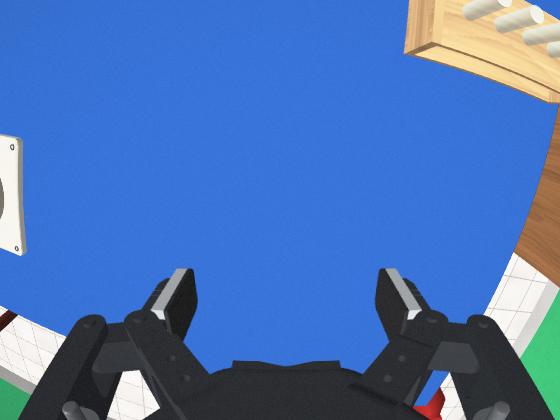

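The scene picture shows four grey angles at (271,151), (332,115), (340,168) and (174,243). The pink look-alike is at (122,285). The rack with keeper is at (283,213). The black and steel bell is at (206,312), the red look-alike bell at (148,357). The bottles are at (310,303) and (380,228), the beaker at (355,252).

```bash
cat > seg.py <<'E'
from h import *
from scipy import ndimage
def clusters(fn,fish=False,zmin=.012):
    im,d,c=load(fn); P=cloud(d,c,fish)
    m=(d>0)&(P[...,2]>zmin)&(P[...,2]<.2)&(np.hypot(P[...,0],P[...,1])<.85)&(np.hypot(P[...,0],P[...,1])>.2)
    m&=~((P[...,0]<.2)&(abs(P[...,1])<.12))
    l,n=ndimage.label(m)
    for i in range(1,n+1):
        k=l==i
        if k.sum()<60: continue
        q=P[k]; vv,uu=np.where(k); col=np.median(im[k],0)
        print(i,k.sum(),'px',uu.mean().round(),vv.mean().round(),'mean',q.mean(0).round(3),'zmax',np.percentile(q[:,2],99).round(4),'col',col,'ext',np.percentile(q,2,0).round(3),np.percentile(q,98,0).round(3))
    return im,d,c,P,l
if __name__=='__main__':
    for fn in['scene0','side0']:
        print(fn); im,d,c,P,l=clusters(fn)
        t=(d>0)&(abs(P[...,2])<.03)&(P[...,0]>.3)&(P[...,0]<.5)&(abs(P[...,1])<.2)
        print('table z',np.median(P[...,2][t]), np.std(P[...,2][t&(abs(P[...,2])<.008)]))
E
python3 seg.py
```

```text
scene0
1 6219 px 314.0 37.0 mean [0.233 0.631 0.049] zmax 0.1187 col [50. 24. 19.] ext [0.04  0.516 0.013] [0.445 0.803 0.096]
128 423 px 332.0 113.0 mean [0.477 0.382 0.029] zmax 0.0464 col [169. 170. 175.] ext [0.441 0.346 0.013] [0.509 0.42  0.046]
131 504 px 271.0 148.0 mean [0.438 0.174 0.029] zmax 0.0462 col [172. 171. 173.] ext [0.401 0.142 0.013] [0.461 0.208 0.046]
132 554 px 340.0 166.0 mean [0.606 0.232 0.029] zmax 0.0466 col [170. 169. 171.] ext [0.564 0.201 0.013] [0.632 0.267 0.045]
135 1894 px 282.0 211.0 mean [0.596 0.019 0.051] zmax 0.1156 col [107.  71.  48.] ext [ 0.529 -0.035  0.012] [0.637 0.082 0.115]
157 1587 px 363.0 243.0 mean [0.781 0.057 0.053] zmax 0.1032 col [123. 145. 163.] ext [ 0.751 -0.002  0.014] [0.808 0.127 0.1  ]
167 120 px 312.0 222.0 mean [0.649 0.062 0.013] zmax 0.0161 col [99.  62.5 43. ] ext [0.631 0.039 0.012] [0.665 0.079 0.016]
186 828 px 173.0 241.0 mean [ 0.456 -0.178  0.029] zmax 0.0462 col [194. 193. 195.] ext [ 0.417 -0.213  0.013] [ 0.482 -0.144  0.046]
221 990 px 119.0 283.0 mean [ 0.449 -0.317  0.029] zmax 0.0467 col [235. 142. 169
[... 1299 characters left out ...]
 mean [ 0.443 -0.183  0.029] zmax 0.0458 col [176. 174. 178.] ext [ 0.413 -0.213  0.013] [ 0.48  -0.146  0.045]
172 924 px 310.0 280.0 mean [ 0.615 -0.261  0.032] zmax 0.0606 col [147. 151. 144.] ext [ 0.587 -0.281  0.013] [ 0.648 -0.233  0.06 ]
177 1134 px 218.0 321.0 mean [ 0.435 -0.323  0.029] zmax 0.0451 col [218. 115. 144.] ext [ 0.405 -0.355  0.013] [ 0.476 -0.287  0.045]
178 1244 px 319.0 331.0 mean [ 0.593 -0.393  0.033] zmax 0.0604 col [188.  21.  16.] ext [ 0.565 -0.414  0.013] [ 0.625 -0.364  0.06 ]
183 317 px 373.0 412.0 mean [ 0.612 -0.573  0.051] zmax 0.0538 col [210.  34.  22.] ext [ 0.586 -0.583  0.05 ] [ 0.636 -0.56   0.054]
table z -0.0003008894710013754 0.00144350856267073
```

```bash
cat > fit.py <<'E'
from h import *
from scipy.optimize import least_squares
s=np.sqrt(.5)
def box(q,c,h):
    a=abs(q-c)-h
    return np.linalg.norm(np.maximum(a,0),axis=-1)+np.minimum(a.max(-1),0)
def roof(q,W,T,L):
    apex=(W+T)*s; out=[]
    for sg in(1,-1):
        # leg frame: along leg e=(sg*s,-s), normal n=(sg*s,s) outward
        x,z=q[:,0],q[:,2]-apex
        e=sg*s*x-s*z; n=sg*s*x+s*z
        out.append(box(np.stack([e,q[:,1],n],-1),np.array([W/2,0,-T/2]),np.array([W/2,L/2,T/2])))
    return np.minimum(*out)
def sdf_angle(q): return roof(q,.06,.005,.066)
def sdf_keeper(q): return np.minimum(roof(q,.05,.01,.06),box(q,np.array([0,0,.059]),np.array([.011,.03,.023])))
def sdf_rack(q):
    b=box(q,np.array([0,0,.006]),np.array([.07,.065,.006]))
    r=np.maximum((abs(q[:,0])+q[:,2]-.06)*s, np.maximum(abs(q[:,1])-.028,.012-q[:,2]))
    return np.minimum(b,r)
def fit(pts,sdf,x0,freez=False,R0=None,full=False):
    # params x,y,yaw,(z)
    def f(p):
        c,sn=np.cos(p[2]),np.sin(p[2]); d=pts-np.array([p[0],p[1],p[3] if freez else x0[3]])
        q=np.stack([c*d[:,0]+sn*d[:,1],-sn*d[:,0]+c*d[:,1],d[:,2]],-1)
        return sdf(q)
    r=least_squares(f,x0 if freez else x0[:3],loss='soft_l1',f_scale=.0015,x_scale=[.01,.01,.1]+([.01] if freez else []))
    return r.x,np.median(abs(f(r.x)))
def best(pts,sdf,z,yaws=np.radians(np.arange(-90,90,15)),freez=False,c=None):
    c=np.median(pts,0) if c is None else c
    rs=[fit(pts,sdf,[c[0],c[1],y,z],freez) for y in yaws]
    sc=[np.mean(np.minimum(1,1)*r[1]) for r in rs]; return rs[int(np.argmin(sc))]
def near(fns,cx,cy,rad,zlo,zhi):
    out=[]
    for fn in fns:
        im,d,c=load(fn); P=cloud(d,c,fn.startswith('wrist'))
        m=(d>0)&(np.hypot(P[...,0]-cx,P[...,1]-cy)<rad)&(P[...,2]>zlo)&(P[...,2]<zhi)
        out.append(P[m])
    return out
E
cat > m0.py <<'E'
from fit import *
for nm,x,y in [('pX',.435,.172),('pA',.475,.38),('pB',.60,.232),('pC',.448,-.18),('pink',.44,-.32)]:
    a=near(['scene0','side0'],x,y,.058,.006,.06)
    for t,p in [('both',np.vstack(a)),('scene',a[0]),('side',a[1])]:
        try:
            r,e=best(p,sdf_angle,0,freez=True); print(nm,t,len(p),r[:2].round(4),'yaw',np.degrees(r[2]).round(1),'z',r[3].round(4),'err',e.round(5))
        except Exception as ex: print(nm,t,len(p),ex)
a=near(['scene0','side0'],.59,.02,.06,.05,.13)
for t,p in [('both',np.vstack(a)),('scene',a[0]),('side',a[1])]:
    r,e=best(p,sdf_keeper,.0317,freez=True); print('keeper',t,len(p),r[:2].round(4),'yaw',np.degrees(r[2]).round(1),'z',r[3].round(4),e)
a=near(['scene0','side0'],.595,.02,.11,.005,.024)
for t,p in [('both',np.vstack(a)),('scene',a[0]),('side',a[1])]:
    r,e=best(p,sdf_rack,0,freez=True); print('rack',t,len(p),r[:2].round(4),'yaw',np.degrees(r[2]).round(1),'z',r[3].round(4),e)
a=near(['scene0','side0'],.615,-.255,.06,.052,.07)
for p in a: print('plunger',len(p),p.mean(0),np.percentile(p,[2,98],0).mean(0),p[:,2].max())
E
python3 m0.py
```

```text
pX both 1030 [0.4251 0.1808] yaw -18.6 z -0.0001 err 0.00098
pX scene 583 [0.4248 0.1797] yaw -18.2 z 0.0012 err 0.00122
pX side 447 [0.4255 0.1815] yaw -18.6 z -0.0003 err 0.00076
pA both 813 [0.4731 0.3841] yaw 22.0 z 0.0003 err 0.00098
pA scene 505 [0.4728 0.3845] yaw 21.7 z 0.0003 err 0.0008
pA side 308 [0.4747 0.3844] yaw 20.5 z -0.0001 err 0.00108
pB both 929 [0.5968 0.2385] yaw -20.6 z 0.0002 err 0.00102
pB scene 660 [0.596  0.2384] yaw -20.5 z 0.0009 err 0.00101
pB side 269 [0.5974 0.2388] yaw -20.8 z -0.0005 err 0.00062
pC both 1894 [ 0.4472 -0.1781] yaw 11.3 z -0.0002 err 0.0008
pC scene 967 [ 0.4493 -0.1781] yaw 11.2 z 0.0031 err 0.0008
pC side 927 [ 0.4475 -0.1774] yaw 11.0 z -0.0005 err 0.00051
pink both 2494 [ 0.4409 -0.3174] yaw 21.0 z -0.0002 err 0.00078
pink scene 1165 [ 0.4404 -0.3179] yaw 21.1 z 0.0005 err 0.0008
pink side 1329 [ 0.4411 -0.3171] yaw 20.8 z -0.0004 err 0.00057
keeper both 1406 [0.583 0.032] yaw -16.6 z 0.0316 0.0009330250676213387
keeper scene 866 [0.5824 0.0314] yaw -16.7 z 0.032 0.0008756655936948826
keeper side 540 [0.5842 0.0323] yaw -17.0 z 0.0312 0.0007300662140433314
rack both 3312 [0.5839 0.0345] yaw -16.7 z -0.0001 0.000960702596945085
rack scene 1866 [0.5832 0.034 ] yaw -16.4 z 0.0003 0.0009622310995067605
rack side 1446 [0.585  0.0348] yaw -17.0 z -0.0006 0.0008242688067322179
plunger 115 [ 0.61963329 -0.24816278  0.05933579] [ 0.61919494 -0.24787786  0.05785043] 0.06271454573856261
plunger 97 [ 0.61868578 -0.2491435   0.05827133] [ 0.61903586 -0.24745102  0.05751985] 0.062397082190503106
```

```bash
cat > go.py <<'E'
import sys
from h import *
def go(x,y,z,th):
    o=bot.get_obs(); M=R.from_quat(o['tool_rot']).as_matrix(); p=np.array(o['eef_pos'])
    cur=np.degrees(np.arctan2(M[1,0],M[0,0]))
    t=th+180*np.round((cur-th)/180); a=np.radians(t)
    T=np.array([[np.cos(a),np.sin(a),0],[np.sin(a),-np.cos(a),0],[0,0,-1]])
    l=M.T@(np.array([x,y,z])-p); rv=R.from_matrix(M.T@T).as_rotvec(degrees=True)
    print('t',o['clock'].__round__(2),'at',p.round(4),'th',cur.round(2),'j6',np.round(o['joint_pos'][5],2),'F',np.round(o['ft_force'],1),'w',round(o['grip_width'],4))
    print('linear',l.round(4).tolist(),'rot',rv.round(2).tolist(),'rows',np.linalg.norm(l)/.0417,np.linalg.norm(rv)/7.16)
if __name__=='__main__': go(*map(float,sys.argv[1:5]))
E
python3 go.py .5835 .033 .22 -16.7
python3 - <<'E'
from h import *
im,_,_=load('scene0'); cv2.imwrite('pics/crop0.png',cv2.resize(im[90:330,100:400,::-1],None,fx=2.5,fy=2.5,interpolation=2))
E
```

```text
t 0.15 at [ 0.1133 -0.4865  0.2476] th -76.89 j6 1.57 F [-0.1 -0.2 -0.4] w 0.0853
linear [-0.3993, -0.5758, 0.0282] rot [-0.05, 0.08, -60.19] rows 16.816791184473445 8.406333951788687
```

View pics/crop0.png

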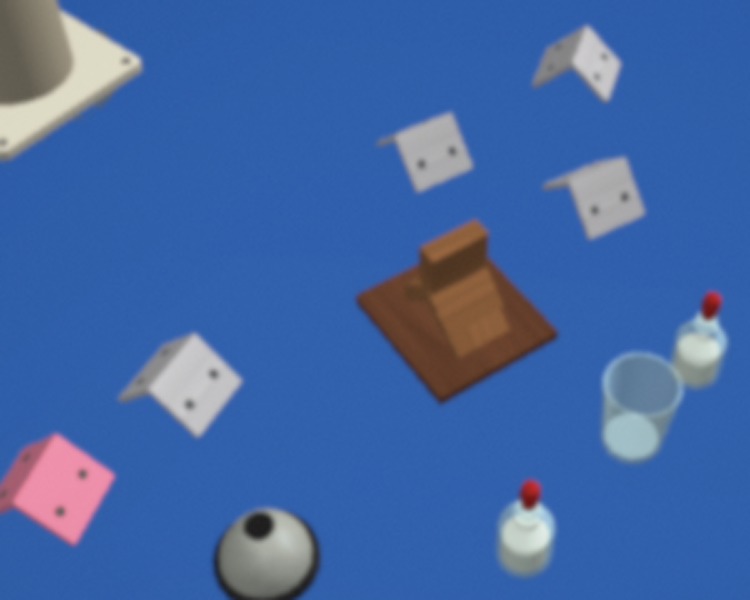

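The crop confirms four grey angles, with the pink one at scene (122,285) left out. The wanted bell is the steel dome with the black button at (206,312), not the red one at (148,357).

Emit:
{"name": "jog_arm", "arguments": {
  "jaw": [0,0,0,0,0,0,0,0],
  "linear": [
    [-0.02,-0.029,0.001],
    [-0.04,-0.058,0.003],
    [-0.06,-0.087,0.005],
    [-0.084,-0.12,0.006],
    [-0.108,-0.155,0.008],
    [-0.132,-0.19,0.009],
    [-0.156,-0.225,0.011],
    [-0.18,-0.26,0.013]
  ],
  "delta_rot": [
    [0,0,-4],
    [0,0,-8],
    [0,0,-12],
    [0,0,-16],
    [0,0,-21],
    [0,0,-26],
    [0,0,-31],
    [0,0,-36]
  ]
}}

```text
clock: 0.82
eef_pos: [0.3244, -0.2533, 0.2354]
tool_rot: [0.938, -0.348, 0.0, 0.0]
ft_force: [0.7, -0.9, -0.3]
grip_width: 0.0856
```

```bash
python3 go.py .5835 .033 .22 -16.7
```

```text
t 0.82 at [ 0.3244 -0.2533  0.2354] th -40.67 j6 1.62 F [ 0.7 -0.9 -0.3] w 0.0856
linear [0.0099, -0.3861, 0.0154] rot [0.0, -0.01, -23.97] rows 9.2683696894934 3.3483013254129843
```

Emit:
{"name": "jog_arm", "arguments": {
  "jaw": [0,0,0,0,0,0,0,0],
  "linear": [
    [0,-0.041,0.0],
    [0,-0.082,0.0],
    [0,-0.123,0.0],
    [0,-0.164,0.0],
    [0,-0.205,0.0],
    [0,-0.246,0.0],
    [0,-0.285,0.0],
    [0,-0.31,0.0]
  ],
  "delta_rot": [
    [0,0,-4],
    [0,0,-8],
    [0,0,-12],
    [0,0,-16],
    [0,0,-20],
    [0,0,-24],
    [0,0,-24],
    [0,0,-24]
  ]
}}

```text
clock: 1.48
eef_pos: [0.5284, -0.0176, 0.2349]
tool_rot: [0.989, -0.145, 0.0, -0.0]
ft_force: [0.1, -1.4, 0.3]
grip_width: 0.0855
```

```bash
python3 - <<'E'
from h import *
from go import go
bot.camera('side')
go(.5835, .033, .22, -16.7)
snap('wrist','wrist1')
E
```

```text
t 1.53 at [ 0.5306 -0.0153  0.2346] th -16.57 j6 1.83 F [ 3.5  1.1 -0.2] w 0.0854
linear [0.0369, -0.0613, 0.0149] rot [-0.19, -0.07, 0.13] rows 1.753544196283348 0.03443922232569433
```

View pics/wrist1.png

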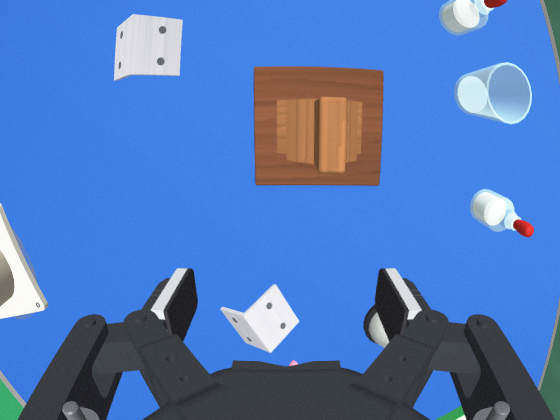

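Wrist view: keeper bar at (332,133) on the rack (board 254–382, 67–185), an angle at (150,47), another at (260,318). I'll check whether the wrist depth agrees.

```bash
python3 - <<'E'
from fit import *
a=near(['wrist1'],.59,.02,.06,.05,.13)[0]
r,e=best(a,sdf_keeper,.0317,freez=True); print('keeper',len(a),r.round(4),np.degrees(r[2]),e)
a=near(['wrist1'],.595,.02,.11,.005,.024)[0]
r,e=best(a,sdf_rack,0,freez=True); print('rack',len(a),r.round(4),np.degrees(r[2]),e)
a=near(['wrist1'],.425,.18,.058,.006,.06)[0]
r,e=best(a,sdf_angle,0,freez=True); print('pX',len(a),r.round(4),np.degrees(r[2]),e)
E
python3 go.py .5835 .033 .15 -16.7
```

```text
keeper 3521 [ 0.5817  0.0313 -0.2862  0.0314] -16.396237833916828 0.0004060262412121027
rack 10182 [ 5.823e-01  3.380e-02 -2.857e-01 -3.000e-04] -16.370084770629923 0.0004919998210448917
pX 3594 [ 4.229e-01  1.813e-01 -3.339e-01 -3.000e-04] -19.132976560839634 0.0004135861896033743
t 1.58 at [ 0.5286 -0.0175  0.2345] th -16.59 j6 1.83 F [-0.7  0.2 -0.6] w 0.0855
linear [0.0382, -0.0641, 0.0846] rot [-0.04, 0.01, 0.11] rows 2.704186031394966 0.01693314940583433
```

Emit:
{"name": "jog_arm", "arguments": {
  "jaw": [0,0,0,0,0,0,0,0],
  "linear": [
    [0.012,-0.02,0.02],
    [0.025,-0.042,0.05],
    [0.037,-0.062,0.074],
    [0.037,-0.062,0.074],
    [0.037,-0.062,0.074],
    [0.037,-0.062,0.074],
    [0.037,-0.062,0.074],
    [0.037,-0.062,0.074]
  ],
  "delta_rot": [
    [0,0,0],
    [0,0,0],
    [0,0,0],
    [0,0,0],
    [0,0,0],
    [0,0,0],
    [0,0,0],
    [0,0,0]
  ]
}}

```text
clock: 2.25
eef_pos: [0.5802, 0.0269, 0.1633]
tool_rot: [0.989, -0.148, 0.001, -0.0]
ft_force: [0.4, -0.8, 0.4]
grip_width: 0.0857
```

```bash
python3 go.py .5825 .0320 .099 -16.5
```

```text
t 2.25 at [0.5802 0.0269 0.1633] th -16.97 j6 1.91 F [ 0.4 -0.8  0.4] w 0.0857
linear [0.0005, -0.0055, 0.0643] rot [-0.04, -0.15, -0.47] rows 1.5481453667310445 0.06903066846456077
```

Emit:
{"name": "jog_arm", "arguments": {
  "jaw": [0,0,0,0,0,0.6,0.8,0.9],
  "linear": [
    [0.0,-0.004,0.015],
    [0.0,-0.004,0.03],
    [0.0,-0.004,0.045],
    [0.0,-0.004,0.062],
    [0.0,-0.004,0.064],
    [0.0,-0.004,0.064],
    [0.0,-0.004,0.064],
    [0.0,-0.004,0.064]
  ],
  "delta_rot": [
    [0,0,0],
    [0,0,0],
    [0,0,0],
    [0,0,0],
    [0,0,0],
    [0,0,0],
    [0,0,0],
    [0,0,0]
  ]
}}

```text
clock: 2.92
eef_pos: [0.5822, 0.0315, 0.0992]
tool_rot: [0.989, -0.147, 0.001, -0.0]
ft_force: [0.5, -0.9, 0.1]
grip_width: 0.0518
```

Emit:
{"name": "jog_arm", "arguments": {
  "jaw": [1,1,1,1,1,1,1,1],
  "linear": [
    [0,0,0],
    [0,0,0],
    [0,0,0],
    [0,0,0],
    [0,0,0],
    [0,0,0],
    [0,0,0],
    [0,0,0]
  ],
  "delta_rot": [
    [0,0,0],
    [0,0,0],
    [0,0,0],
    [0,0,0],
    [0,0,0],
    [0,0,0],
    [0,0,0],
    [0,0,0]
  ]
}}

```text
clock: 3.58
eef_pos: [0.5819, 0.0317, 0.0986]
tool_rot: [0.989, -0.147, 0.001, -0.0]
ft_force: [-0.7, -0.0, 5.8]
grip_width: 0.0213
```

```bash
python3 go.py .5825 .0320 .15 -16.5
```

```text
t 3.58 at [0.5819 0.0317 0.0986] th -16.89 j6 1.92 F [-0.7 -0.   5.8] w 0.0213
linear [0.0006, -0.0005, -0.0514] rot [-0.04, -0.12, -0.39] rows 1.2319387926395449 0.05689332648035366
```

Emit:
{"name": "jog_arm", "arguments": {
  "jaw": [1,1,1,1,1,1,1,1],
  "linear": [
    [0,0,-0.01],
    [0,0,-0.025],
    [0,0,-0.045],
    [0,0,-0.065],
    [-0.01,0,-0.08],
    [-0.025,0,-0.09],
    [-0.045,0,-0.09],
    [-0.07,0,-0.09]
  ],
  "delta_rot": [
    [0,0,0],
    [0,0,0],
    [0,0,0],
    [0,0,0],
    [0,0,0],
    [0,0,0],
    [0,0,0],
    [0,0,0]
  ]
}}

```text
clock: 4.25
eef_pos: [0.5143, 0.052, 0.188]
tool_rot: [0.989, -0.147, 0.001, -0.0]
ft_force: [-1.2, 0.9, -2.1]
grip_width: 0.0209
```

```bash
python3 go.py .385 0.0 .085 0
```

```text
t 4.25 at [0.5143 0.052  0.188 ] th -16.94 j6 1.97 F [-1.2  0.9 -2.1] w 0.0209
linear [-0.1087, 0.0875, 0.1029] rot [-0.02, -0.07, -16.94] rows 4.1568407692949485 2.3659108860513234
```

Emit:
{"name": "jog_arm", "arguments": {
  "jaw": [1,1,1,1,1,1,1,1],
  "linear": [
    [-0.02,0.016,0],
    [-0.045,0.036,0],
    [-0.07,0.056,0.02],
    [-0.09,0.072,0.045],
    [-0.106,0.086,0.07],
    [-0.106,0.086,0.085],
    [-0.106,0.086,0.098],
    [-0.106,0.086,0.103]
  ],
  "delta_rot": [
    [0,0,-3],
    [0,0,-6],
    [0,0,-9],
    [0,0,-12],
    [0,0,-15],
    [0,0,-17],
    [0,0,-17],
    [0,0,-17]
  ]
}}

```text
clock: 4.92
eef_pos: [0.3854, 0.0004, 0.0829]
tool_rot: [1.0, 0.001, -0.002, -0.0]
ft_force: [0.7, 0.1, -2.0]
grip_width: 0.0211
```

```bash
python3 go.py .385 0.0 .0675 0
```

```text
t 4.92 at [0.3854 0.0004 0.0829] th 0.08 j6 1.57 F [ 0.7  0.1 -2. ] w 0.0211
linear [-0.0004, 0.0004, 0.0154] rot [-0.0, 0.24, 0.08] rows 0.368560847099778 0.03521899582349761
```

Emit:
{"name": "jog_arm", "arguments": {
  "jaw": [1,1,1,1,0.5,0.2,0,0],
  "linear": [
    [0,0,0.008],
    [0,0,0.014],
    [0,0,0.016],
    [0,0,0.016],
    [0,0,0.016],
    [0,0,0.016],
    [0,0,0.014],
    [0,0,0.008]
  ],
  "delta_rot": [
    [0,0,0],
    [0,0,0],
    [0,0,0],
    [0,0,0],
    [0,0,0],
    [0,0,0],
    [0,0,0],
    [0,0,0]
  ]
}}

```text
clock: 5.58
eef_pos: [0.3877, 0.0006, 0.0767]
tool_rot: [1.0, 0.001, -0.0, -0.0]
ft_force: [0.2, 0.3, -0.5]
grip_width: 0.0685
```

Emit:
{"name": "jog_arm", "arguments": {
  "jaw": [0,0,0,0,0,0,0,0],
  "linear": [
    [0,0,0],
    [0,0,-0.02],
    [0,0,-0.05],
    [0,0,-0.09],
    [0,0,-0.13],
    [-0.02,0,-0.17],
    [-0.05,0,-0.2],
    [-0.08,0,-0.2]
  ],
  "delta_rot": [
    [0,0,0],
    [0,0,0],
    [0,0,0],
    [0,0,0],
    [0,0,0],
    [0,0,0],
    [0,0,0],
    [0,0,0]
  ]
}}

```text
clock: 6.25
eef_pos: [0.3106, 0.0004, 0.2823]
tool_rot: [1.0, 0.001, 0.006, -0.0]
ft_force: [0.2, 0.5, 0.2]
grip_width: 0.0856
```

```bash
cat > look.py <<'E'
# usage look.py tag : scene+side, all fits
import sys
from fit import *
from go import go
def angles(fns,guess=((.425,.181),(.473,.384),(.597,.2385),(.447,-.178))):
    for x,y in guess:
        a=near(fns,x,y,.075,.006,.06)
        a=np.vstack(a); 
        if len(a)<150: print('none near',x,y,len(a)); continue
        r,e=best(a,sdf_angle,0,freez=True); print('angle',len(a),r[:2].round(4),'z',r[3].round(4),'yaw',np.degrees(r[2]).round(1),'err',e.round(5))
if __name__=='__main__':
    t=sys.argv[1]
    for n in('scene','side'): snap(n,n+t)
    f=['scene'+t,'side'+t]
    angles(f)
    a=np.vstack(near(f,.385,0,.05,.02,.13))
    r,e=best(a,sdf_keeper,0,freez=True); print('keeper',len(a),r.round(4),np.degrees(r[2]).round(1),e.round(5))
E
python3 - <<'E'
from fit import *
for n in('scene','side'): snap(n,n+'2')
for fs in(['scene2'],['side2'],['scene2','side2']):
    a=np.vstack(near(fs,.5825,.033,.1,.005,.075))
    r,e=best(a,sdf_rack,0,freez=True); print('rack',len(a),r.round(4),np.degrees(r[2]).round(2),e.round(5))
    a=np.vstack(near(fs,.5825,.033,.045,.03,.075))
    r,e=best(a,sdf_rack,0,freez=True); print('ridge',len(a),r.round(4),np.degrees(r[2]).round(2),e.round(5))
    a=np.vstack(near(fs,.385,0,.05,.02,.13))
    r,e=best(a,sdf_keeper,0,freez=True); print('keeper',len(a),r.round(4),np.degrees(r[2]).round(1),e.round(5))
E
python3 go.py .447 -.178 .12 101
```

```text
rack 2856 [ 5.832e-01  3.400e-02 -2.914e-01  3.000e-04] -16.7 0.00094
ridge 573 [ 5.832e-01  3.400e-02 -2.936e-01  4.000e-04] -16.82 0.00083
keeper 722 [ 3.878e-01  3.000e-04  1.030e-02 -1.000e-04] 0.6 0.00088
rack 1956 [ 5.85e-01  3.48e-02 -2.93e-01 -5.00e-04] -16.79 0.00073
ridge 401 [ 5.851e-01  3.480e-02 -2.859e-01 -4.000e-04] -16.38 0.0006
keeper 538 [ 0.3897  0.0015 -0.0107 -0.0004] -0.6 0.00071
rack 4812 [ 5.841e-01  3.450e-02 -2.922e-01 -1.000e-04] -16.74 0.00094
ridge 974 [ 5.843e-01  3.450e-02 -2.867e-01 -2.000e-04] -16.43 0.00093
keeper 1260 [ 3.882e-01  1.000e-03  7.500e-03 -3.000e-04] 0.4 0.00096
t 6.35 at [0.3051 0.0004 0.2786] th 0.11 j6 1.57 F [ 0.4  0.5 -0.1] w 0.0854
linear [0.1409, 0.1786, 0.1592] rot [-0.15, -0.17, 79.11] rows 6.659047874854132 11.048466604767698
```

View pics/side2.png

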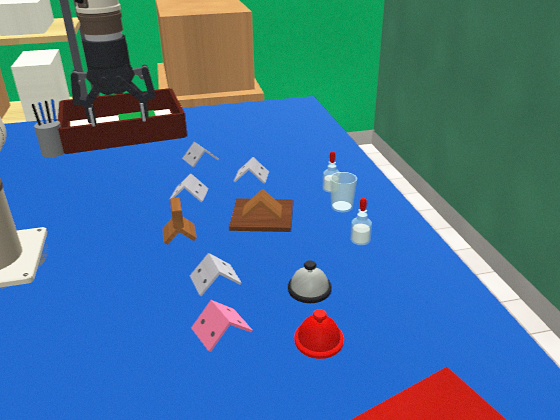

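Emit:
{"name": "jog_arm", "arguments": {
  "jaw": [0,0,0,0,0,0,0,0],
  "linear": [
    [0.015,0.02,0],
    [0.035,0.045,0.01],
    [0.058,0.074,0.03],
    [0.082,0.104,0.05],
    [0.105,0.133,0.08],
    [0.125,0.158,0.1],
    [0.14,0.178,0.12],
    [0.14,0.178,0.12]
  ],
  "delta_rot": [
    [0,0,-5],
    [0,0,-11],
    [0,0,-18],
    [0,0,-25],
    [0,0,-32],
    [0,0,-39],
    [0,0,-46],
    [0,0,-53]
  ]
}}

```text
clock: 7.02
eef_pos: [0.4488, -0.1804, 0.1501]
tool_rot: [0.894, 0.448, -0.003, -0.002]
ft_force: [-0.8, 0.3, -0.4]
grip_width: 0.0856
```

```bash
python3 go.py .4475 -.178 .12 101.2
```

```text
t 7.02 at [ 0.4488 -0.1804  0.1501] th 53.25 j6 0.26 F [-0.8  0.3 -0.4] w 0.0856
linear [0.0013, -0.0023, 0.0301] rot [-0.4, 0.0, -47.95] rows 0.7246517548105739 6.696917878981194
```

Emit:
{"name": "jog_arm", "arguments": {
  "jaw": [0,0,0,0,0,0,0,0],
  "linear": [
    [0,0,0.01],
    [0,0,0.02],
    [0,0,0.03],
    [0,0,0.04],
    [0,0,0.04],
    [0,0,0.04],
    [0,0,0.04],
    [0,0,0.04]
  ],
  "delta_rot": [
    [0,0,-7],
    [0,0,-14],
    [0,0,-21],
    [0,0,-28],
    [0,0,-35],
    [0,0,-42],
    [0,0,-48],
    [0,0,-48]
  ]
}}

```text
clock: 7.68
eef_pos: [0.4481, -0.1774, 0.1159]
tool_rot: [0.635, 0.773, -0.0, -0.0]
ft_force: [-0.8, -0.3, -1.0]
grip_width: 0.0854
```

```bash
python3 - <<'E'
from fit import *
from go import go
from look import angles
snap('scene','scene3'); angles(['scene3'])
im,d,c=snap('wrist','wrist3')
a=near(['wrist3'],.4475,-.178,.058,.006,.06)[0]
r,e=best(a,sdf_angle,0,freez=True); print('w',len(a),r.round(4),np.degrees(r[2]),e)
go(.4475,-.178,.036,101.2)
E
```

```text
angle 583 [0.4254 0.18  ] z 0.0017 yaw -18.3 err 0.00111
angle 504 [0.4731 0.3838] z 0.0004 yaw 21.7 err 0.00084
angle 654 [0.5962 0.2379] z 0.0011 yaw -21.3 err 0.00099
angle 971 [ 0.4464 -0.1785] z 0.0002 yaw 11.7 err 0.00086
w 9322 [ 4.453e-01 -1.784e-01  1.981e-01 -2.000e-04] 11.348387108983875 0.00030211088648165064
t 7.78 at [ 0.4482 -0.1774  0.1161] th 100.96 j6 -0.57 F [ 0.5 -0.6  0.1] w 0.0855
linear [-0.0005, -0.0007, 0.0801] rot [-0.01, -0.01, -0.24] rows 1.9221313203387471 0.03417787102705044
```

View pics/wrist3.png

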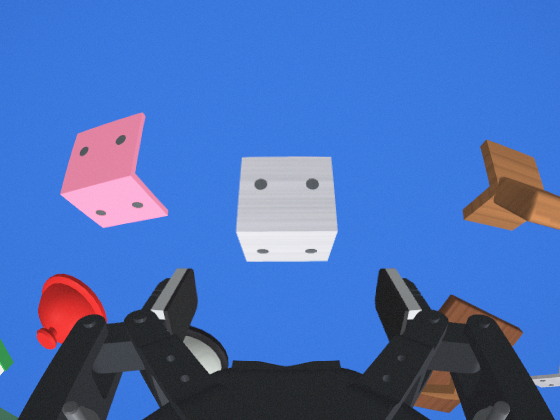

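Emit:
{"name": "jog_arm", "arguments": {
  "jaw": [0,0,0,0,0,0.2,0.4,0.6],
  "linear": [
    [0,-0.001,0.02],
    [0,-0.002,0.045],
    [0,-0.002,0.065],
    [0,-0.002,0.077],
    [0,-0.002,0.08],
    [0,-0.002,0.08],
    [0,-0.002,0.08],
    [0,-0.002,0.08]
  ],
  "delta_rot": [
    [0,0,0],
    [0,0,0],
    [0,0,0],
    [0,0,0],
    [0,0,0],
    [0,0,0],
    [0,0,0],
    [0,0,0]
  ]
}}

```text
clock: 8.45
eef_pos: [0.4472, -0.1782, 0.0376]
tool_rot: [0.636, 0.772, 0.0, 0.001]
ft_force: [0.4, -0.3, -1.1]
grip_width: 0.0642
```

Emit:
{"name": "jog_arm", "arguments": {
  "jaw": [1,1,1,1,1,1,1,1],
  "linear": [
    [0,0,0],
    [0,0,0],
    [0,0,0],
    [0,0,0],
    [0,0,-0.01],
    [0,0,-0.025],
    [0,0,-0.05],
    [0,0,-0.08]
  ],
  "delta_rot": [
    [0,0,0],
    [0,0,0],
    [0,0,0],
    [0,0,0],
    [0,0,0],
    [0,0,0],
    [0,0,0],
    [0,0,0]
  ]
}}

```text
clock: 9.12
eef_pos: [0.4441, -0.177, 0.1161]
tool_rot: [0.635, 0.772, -0.001, -0.002]
ft_force: [1.1, -0.1, -1.1]
grip_width: 0.0641
```

```bash
python3 go.py .5825 .0325 .17 73.3
```

```text
t 9.12 at [ 0.4441 -0.177   0.1161] th 101.11 j6 -0.57 F [ 1.1 -0.1 -1.1] w 0.0641
linear [0.179, 0.1759, -0.0542] rot [-0.28, -0.1, 27.81] rows 6.157187575421451 3.8839214574704024
```

Emit:
{"name": "jog_arm", "arguments": {
  "jaw": [1,1,1,1,1,1,1,1],
  "linear": [
    [0.01,0.01,-0.02],
    [0.03,0.03,-0.04],
    [0.055,0.055,-0.06],
    [0.08,0.08,-0.07],
    [0.105,0.105,-0.07],
    [0.13,0.13,-0.07],
    [0.15,0.155,-0.07],
    [0.165,0.18,-0.07]
  ],
  "delta_rot": [
    [0,0,4],
    [0,0,8],
    [0,0,12],
    [0,0,16],
    [0,0,20],
    [0,0,24],
    [0,0,28],
    [0,0,28]
  ]
}}

```text
clock: 9.78
eef_pos: [0.5909, 0.0212, 0.1869]
tool_rot: [0.803, 0.595, -0.0, -0.0]
ft_force: [0.6, -0.1, -0.8]
grip_width: 0.0641
```

```bash
python3 go.py .64 .0155 .18 73.3
```

```text
t 9.78 at [0.5909 0.0212 0.1869] th 73.07 j6 0.33 F [ 0.6 -0.1 -0.8] w 0.0641
linear [0.0088, 0.0486, 0.0069] rot [-0.06, -0.0, -0.23] rows 1.1963479546551719 0.032476374240002756
```

Emit:
{"name": "jog_arm", "arguments": {
  "jaw": [1,1,1,1,1,1,1,1],
  "linear": [
    [0.003,0.015,0],
    [0.006,0.03,0],
    [0.009,0.046,0],
    [0.009,0.046,0],
    [0.009,0.046,0],
    [0.009,0.046,0],
    [0.009,0.046,0],
    [0.009,0.046,0]
  ],
  "delta_rot": [
    [0,0,0],
    [0,0,0],
    [0,0,0],
    [0,0,0],
    [0,0,0],
    [0,0,0],
    [0,0,0],
    [0,0,0]
  ]
}}

```text
clock: 10.45
eef_pos: [0.6367, 0.014, 0.1868]
tool_rot: [0.803, 0.596, -0.0, -0.0]
ft_force: [0.6, -0.1, -0.9]
grip_width: 0.0642
```

```bash
python3 - <<'E'
from fit import *
from go import go
go(.5825,.0325,.1,73.3)
snap('wrist','wrist4')
go(.5825,.0325,.1,73.3)
a=near(['wrist4'],.5825,.033,.11,.005,.075)[0]
r,e=best(a,sdf_rack,0,freez=True); print('rack',len(a),r.round(4),np.degrees(r[2]).round(2),e.round(5))
a=near(['wrist4'],.5825,.033,.11,.005,.02)[0]
r,e=best(a,sdf_rack,0,freez=True); print('board',len(a),r.round(4),np.degrees(r[2]).round(2),e.round(5))
a=near(['wrist4'],.5825,.033,.05,.03,.075)[0]
r,e=best(a,sdf_rack,0,freez=True); print('ridge',len(a),r.round(4),np.degrees(r[2]).round(2),e.round(5))
E
```

```text
t 10.45 at [0.6367 0.014  0.1868] th 73.1 j6 0.32 F [ 0.6 -0.1 -0.9] w 0.0642
linear [0.0019, -0.0572, 0.0868] rot [-0.03, 0.01, -0.2] rows 2.4934893488259875 0.028220317886006714
t 10.5 at [0.6369 0.014  0.1868] th 73.1 j6 0.32 F [-0.   0.2 -1. ] w 0.0641
linear [0.0019, -0.0574, 0.0868] rot [-0.01, 0.0, -0.2] rows 2.497075244795941 0.02780206709118121
rack 16986 [ 5.824e-01  3.380e-02 -2.897e-01 -3.000e-04] -16.6 0.00042
board 11135 [ 5.824e-01  3.390e-02 -2.927e-01 -3.000e-04] -16.77 0.00048
ridge 4603 [ 5.824e-01  3.390e-02 -2.895e-01 -3.000e-04] -16.59 0.00033
```

View pics/wrist4.png

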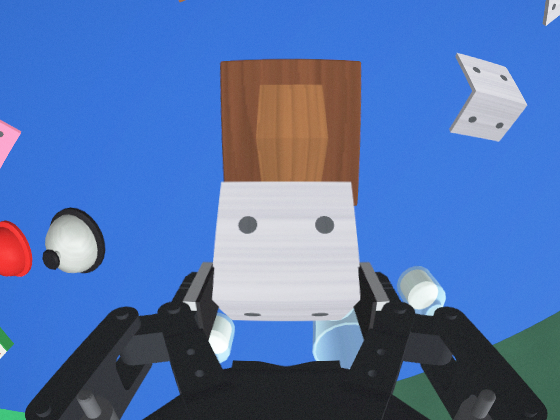

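```bash
cat > held.py <<'E'
import sys
from fit import *
def held(fn,p,zoff=.037,rad=.045):
    a=near([fn],p[0],p[1],rad,p[2]-.05,p[2]+.02)[0]
    r,e=best(a,sdf_angle,p[2]-zoff,freez=True); print('held',len(a),r.round(4),np.degrees(r[2]).round(2),e.round(5),'ridge z',(r[3]+.046).round(4)); return r
if __name__=='__main__': held('wrist4',(.6369,.014,.1868))
E
python3 held.py; python3 go.py .5824 .0338 .0587 73.35
```

```text
held 20401 [ 0.6358  0.0138 -0.2912  0.156 ] -16.69 0.0004 ridge z 0.202
t 10.5 at [0.6369 0.014  0.1868] th 73.1 j6 0.32 F [-0.   0.2 -1. ] w 0.0641
linear [0.0031, -0.0579, 0.1281] rot [-0.01, 0.0, -0.25] rows 3.372828642308706 0.03477812126540703
```

```bash
python3 - <<'E'
from held import *
snap('side','side4'); snap('scene','scene4')
for f in('side4','scene4','wrist4'):
    a=near([f],.6369,.014,.026,.12,.23)[0]
    r,e=best(a,sdf_angle,.15,freez=True); print(f,len(a),r.round(4),np.degrees(r[2]).round(2),e.round(5),'ridge z',(r[3]+.046).round(4), a[:,2].max() if f[0]=='w' else '')
im,_,_=load('side4'); cv2.imwrite('pics/c4.png',cv2.resize(im[100:260,180:400,::-1],None,fx=3,fy=3,interpolation=2))
E
```

```text
side4 80 [ 0.6349  0.0023 -0.2848  0.1489] -16.32 0.00037 ridge z 0.1949 
scene4 413 [ 0.6426  0.0206 -0.3186  0.1528] -18.25 0.00082 ridge z 0.1988 
wrist4 8135 [ 0.635   0.0231 -0.2918  0.1525] -16.72 0.00039 ridge z 0.1985 0.19605142328923908
```

View pics/c4.png

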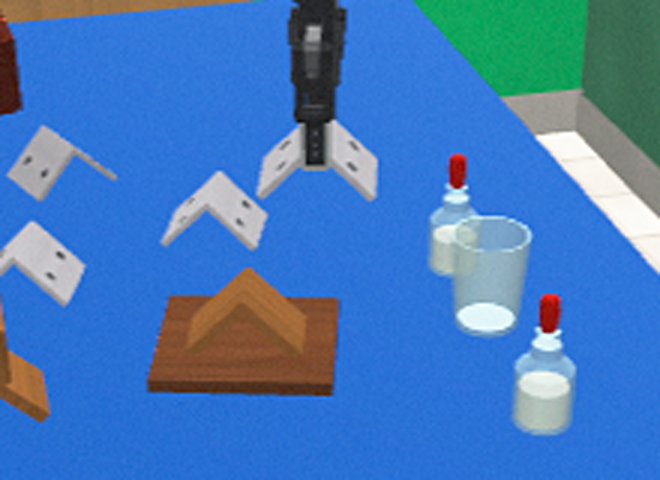

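Emit:
{"name": "jog_arm", "arguments": {
  "jaw": [1,1,1,1,1,1,1,1],
  "linear": [
    [0.001,-0.015,0.01],
    [0.002,-0.035,0.03],
    [0.003,-0.052,0.05],
    [0.003,-0.0575,0.07],
    [0.003,-0.0575,0.09],
    [0.003,-0.0575,0.105],
    [0.003,-0.0575,0.115],
    [0.003,-0.0575,0.115]
  ],
  "delta_rot": [
    [0,0,-0.25],
    [0,0,-0.25],
    [0,0,-0.25],
    [0,0,-0.25],
    [0,0,-0.25],
    [0,0,-0.25],
    [0,0,-0.25],
    [0,0,-0.25]
  ]
}}

```text
clock: 11.27
eef_pos: [0.5816, 0.0336, 0.0692]
tool_rot: [0.802, 0.597, -0.002, -0.001]
ft_force: [-0.9, -0.1, -1.0]
grip_width: 0.0644
```

```bash
python3 go.py .5824 .0338 .0585 73.35
```

```text
t 11.27 at [0.5816 0.0336 0.0692] th 73.36 j6 0.35 F [-0.9 -0.1 -1. ] w 0.0644
linear [0.0005, 0.0008, 0.0107] rot [-0.24, 0.09, 0.01] rows 0.25807490461912125 0.035729671361523524
```

Emit:
{"name": "jog_arm", "arguments": {
  "jaw": [1,1,1,1,1,1,1,1],
  "linear": [
    [0,0.001,0.003],
    [0,0.001,0.006],
    [0,0.001,0.008],
    [0,0.001,0.01],
    [0,0.001,0.011],
    [0,0.001,0.011],
    [0,0.001,0.011],
    [0,0.001,0.011]
  ],
  "delta_rot": [
    [0,0,0],
    [0,0,0],
    [0,0,0],
    [0,0,0],
    [0,0,0],
    [0,0,0],
    [0,0,0],
    [0,0,0]
  ]
}}

```text
clock: 11.93
eef_pos: [0.5845, 0.0334, 0.0607]
tool_rot: [0.802, 0.597, 0.0, 0.0]
ft_force: [0.1, 0.1, -0.8]
grip_width: 0.0646
```

```bash
python3 go.py .5824 .0338 .0585 73.35
```

```text
t 11.93 at [0.5845 0.0334 0.0607] th 73.36 j6 0.35 F [ 0.1  0.1 -0.8] w 0.0646
linear [-0.0002, -0.0022, 0.0022] rot [0.02, -0.01, 0.01] rows 0.07333682909208972 0.0029127232964876594
```

Emit:
{"name": "jog_arm", "arguments": {
  "jaw": [1,1,1,1,1,1,1,1],
  "linear": [
    [0,-0.001,0],
    [0,-0.0015,0.001],
    [0,-0.0015,0.002],
    [0,-0.0015,0.0025],
    [0,-0.0015,0.0025],
    [0,-0.0015,0.0025],
    [0,-0.0015,0.0025],
    [0,-0.0015,0.0025]
  ],
  "delta_rot": [
    [0,0,0],
    [0,0,0],
    [0,0,0],
    [0,0,0],
    [0,0,0],
    [0,0,0],
    [0,0,0],
    [0,0,0]
  ]
}}

```text
clock: 12.6
eef_pos: [0.5832, 0.0338, 0.0586]
tool_rot: [0.802, 0.597, 0.0, 0.0]
ft_force: [-1.4, 0.4, 5.4]
grip_width: 0.0644
```

```bash
python3 go.py .5824 .0338 .0585 73.35
```

```text
t 12.6 at [0.5832 0.0338 0.0586] th 73.36 j6 0.35 F [-1.4  0.4  5.4] w 0.0644
linear [-0.0002, -0.0007, 0.0001] rot [0.04, -0.01, 0.01] rows 0.018292570207946293 0.005969506716795079
```

Emit:
{"name": "jog_arm", "arguments": {
  "jaw": [0.6,0.3,0,0,0,0,0,0],
  "linear": [
    [0,0,0],
    [0,0,0],
    [0,0,0],
    [0,0,0],
    [0,0,-0.015],
    [0,0,-0.04],
    [0,0,-0.07],
    [0,0,-0.1]
  ],
  "delta_rot": [
    [0,0,0],
    [0,0,0],
    [0,0,0],
    [0,0,0],
    [0,0,0],
    [0,0,0],
    [0,0,0],
    [0,0,0]
  ]
}}

```text
clock: 13.27
eef_pos: [0.5822, 0.0338, 0.1578]
tool_rot: [0.802, 0.597, -0.001, -0.001]
ft_force: [0.5, -0.1, 0.5]
grip_width: 0.0854
```

```bash
cat > pile.py <<'E'
from fit import *
RX=np.array([.5824,.0338]); RY=np.radians(-16.65)
def pile(fns,k=1):
    for fn in fns:
        a=near([fn],RX[0],RX[1],.065,.021+7.1e-3*(k-1)+.005,.068+7.1e-3*(k-1)+.006)[0]
        r,e=best(a,sdf_angle,.0211+.0071*(k-1),yaws=RY+np.radians([-8,0,8]),freez=True,c=RX)
        d=r[:2]-RX; c,s_=np.cos(RY),np.sin(RY)
        print(fn,'pile top',len(a),r.round(4),'yaw',np.degrees(r[2]).round(2),'err',e.round(5),'local dx,dy mm',((c*d[0]+s_*d[1])*1e3).round(2),((-s_*d[0]+c*d[1])*1e3).round(2))
E
python3 - <<'E'
from pile import *
from look import angles
for n in('wrist','scene','side'): snap(n,n+'5')
pile(['wrist5','scene5','side5'])
angles(['scene5','side5'])
from go import go
go(.5965,.2383,.13,69.4)
E
```

```text
wrist5 pile top 8085 [ 0.582   0.0326 -0.2875  0.0209] yaw -16.47 err 0.00031 local dx,dy mm -0.01 -1.28
scene5 pile top 882 [ 0.5835  0.0326 -0.2795  0.0219] yaw -16.01 err 0.00092 local dx,dy mm 1.37 -0.87
side5 pile top 645 [ 0.5846  0.033  -0.2967  0.0203] yaw -17.0 err 0.00069 local dx,dy mm 2.3 -0.1
angle 526 [0.4222 0.1816] z 0.0031 yaw -17.8 err 0.00091
angle 799 [0.4734 0.3836] z 0.0001 yaw 21.6 err 0.00096
angle 1011 [0.5966 0.2377] z 0.0003 yaw -20.0 err 0.00102
none near 0.447 -0.178 0
t 13.42 at [0.5852 0.034  0.1608] th 73.36 j6 0.35 F [-0.7  0.4  0.2] w 0.0855
linear [0.199, -0.0478, 0.031] rot [0.35, -0.15, 3.96] rows 4.9633096183750345 0.5552011799916503
```

View pics/wrist5.png

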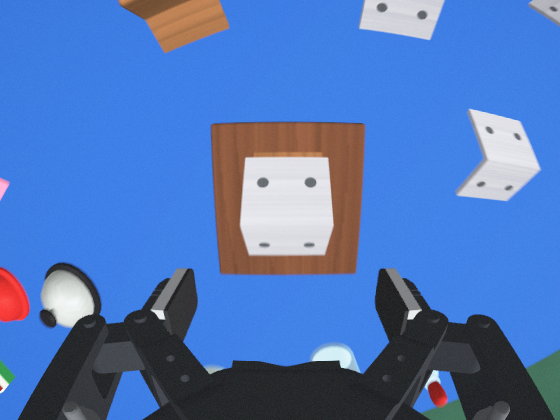

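```bash
python3 - <<'E'
from pile import *
a=near(['wrist5'],.5825,.033,.11,.005,.018)[0]
r,e=best(a,sdf_rack,0,freez=True); print('board',len(a),r.round(4),np.degrees(r[2]).round(2),e.round(5))
from go import go
go(.5829,.0353,.062,73.35)
E
```

```text
board 13705 [ 5.826e-01  3.400e-02 -2.876e-01 -3.000e-04] -16.48 0.00045
t 13.42 at [0.5852 0.034  0.1608] th 73.36 j6 0.35 F [-0.7  0.4  0.2] w 0.0855
linear [0.0004, -0.0032, 0.0988] rot [0.35, -0.13, 0.01] rows 2.3713273857820676 0.05272674270086088
```

Emit:
{"name": "jog_arm", "arguments": {
  "jaw": [0,0,0,0,0.3,0.6,1,1],
  "linear": [
    [0.0014,0,0.03],
    [0.0014,0,0.06],
    [0.0014,0,0.085],
    [0.0014,0,0.098],
    [0.0014,0,0.098],
    [0.0014,0,0.098],
    [0.0014,0,0.098],
    [0.0014,0,0.098]
  ],
  "delta_rot": [
    [0,0,0],
    [0,0,0],
    [0,0,0],
    [0,0,0],
    [0,0,0],
    [0,0,0],
    [0,0,0],
    [0,0,0]
  ]
}}

```text
clock: 14.08
eef_pos: [0.584, 0.0352, 0.0609]
tool_rot: [0.802, 0.597, 0.001, 0.0]
ft_force: [-0.7, -1.2, -1.6]
grip_width: 0.0646
```

Emit:
{"name": "jog_arm", "arguments": {
  "jaw": [1,1,1,1,0.6,0.3,0,0],
  "linear": [
    [0,0,0],
    [0,0,0],
    [0,0,0],
    [0,0,0],
    [0,0,0],
    [0,0,0],
    [0,0,0],
    [0,0,0]
  ],
  "delta_rot": [
    [0,0,0],
    [0,0,0],
    [0,0,0],
    [0,0,0],
    [0,0,0],
    [0,0,0],
    [0,0,0],
    [0,0,0]
  ]
}}

```text
clock: 14.75
eef_pos: [0.5836, 0.0351, 0.0601]
tool_rot: [0.802, 0.597, 0.0, 0.0]
ft_force: [0.3, -0.9, 0.2]
grip_width: 0.0845
```

```bash
python3 go.py .5829 .0353 .16 73.35
```

```text
t 14.75 at [0.5836 0.0351 0.0601] th 73.36 j6 0.35 F [ 0.3 -0.9  0.2] w 0.0845
linear [0.0, -0.0007, -0.0999] rot [0.03, -0.0, 0.01] rows 2.3969143195195146 0.004333622995683888
```

Emit:
{"name": "jog_arm", "arguments": {
  "jaw": [0,0,0,0,0,0,0,0],
  "linear": [
    [0,0,0],
    [0,0,-0.02],
    [0,0,-0.05],
    [0,0,-0.08],
    [0,0,-0.1],
    [0,0,-0.1],
    [0,0,-0.1],
    [0,0,-0.1]
  ],
  "delta_rot": [
    [0,0,0],
    [0,0,0],
    [0,0,0],
    [0,0,0],
    [0,0,0],
    [0,0,0],
    [0,0,0],
    [0,0,0]
  ]
}}

```text
clock: 15.42
eef_pos: [0.5828, 0.0351, 0.1592]
tool_rot: [0.802, 0.597, -0.0, -0.0]
ft_force: [1.0, -0.2, -0.0]
grip_width: 0.0852
```

```bash
python3 - <<'E'
from pile import *
for n in('wrist','scene'): snap(n,n+'6')
pile(['wrist6','scene6'])
a=near(['wrist6'],.5825,.033,.11,.005,.018)[0]
r,e=best(a,sdf_rack,0,freez=True); print('board',len(a),r.round(4),np.degrees(r[2]).round(2),e.round(5))
from go import go
go(.5965,.2383,.12,69.4)
E
```

```text
wrist6 pile top 8019 [ 0.5826  0.0346 -0.2883  0.0209] yaw -16.52 err 0.00031 local dx,dy mm -0.04 0.87
scene6 pile top 888 [ 0.5837  0.0336 -0.2815  0.0216] yaw -16.13 err 0.00085 local dx,dy mm 1.27 0.2
board 13408 [ 5.828e-01  3.390e-02 -2.872e-01 -3.000e-04] -16.46 0.00046
t 15.52 at [0.5823 0.035  0.1583] th 73.36 j6 0.35 F [-0.5  1.8 -0.1] w 0.0854
linear [0.1989, -0.0445, 0.0382] rot [-0.17, 0.07, 3.96] rows 4.971569986969309 0.5532698615209896
```

Emit:
{"name": "jog_arm", "arguments": {
  "jaw": [0,0,0,0,0,0,0,0],
  "linear": [
    [0.02,-0.005,0],
    [0.06,-0.014,0],
    [0.1,-0.023,0.0],
    [0.14,-0.032,0.01],
    [0.18,-0.041,0.02],
    [0.199,-0.0445,0.035],
    [0.199,-0.0445,0.035],
    [0.199,-0.0445,0.035]
  ],
  "delta_rot": [
    [0,0,1],
    [0,0,2],
    [0,0,3],
    [0,0,4],
    [0,0,4],
    [0,0,4],
    [0,0,4],
    [0,0,4]
  ]
}}

```text
clock: 16.18
eef_pos: [0.5958, 0.2393, 0.1218]
tool_rot: [0.822, 0.57, -0.003, -0.0]
ft_force: [-0.2, 0.3, 0.2]
grip_width: 0.0857
```

```bash
cat > chk.py <<'E'
import sys
from fit import *
from go import go
x,y,yaw,tag=float(sys.argv[1]),float(sys.argv[2]),float(sys.argv[3]),sys.argv[4]
snap('wrist','wrist'+tag)
a=near(['wrist'+tag],x,y,.058,.006,.06)[0]
r,e=best(a,sdf_angle,0,freez=True); print('w',len(a),r.round(4),np.degrees(r[2]),e)
go(r[0],r[1],.0365,np.degrees(r[2])+90)
E
python3 chk.py .5965 .2383 -20.5 7
```

```text
w 8875 [ 5.946e-01  2.387e-01 -3.600e-01 -2.000e-04] -20.62796905402851 0.0003074440027563616
t 16.23 at [0.5966 0.2383 0.123 ] th 69.41 j6 0.74 F [-0.5 -0.9  0.1] w 0.0851
linear [0.0, -0.0017, 0.0866] rot [-0.14, 0.18, 0.04] rows 2.076066342210053 0.03211663352357279
```

Emit:
{"name": "jog_arm", "arguments": {
  "jaw": [0,0,0,0,0,0.2,0.4,0.6],
  "linear": [
    [0,-0.001,0.02],
    [0,-0.0015,0.05],
    [0,-0.0015,0.075],
    [0,-0.0015,0.086],
    [0,-0.0015,0.086],
    [0,-0.0015,0.086],
    [0,-0.0015,0.086],
    [0,-0.0015,0.086]
  ],
  "delta_rot": [
    [0,0,0],
    [0,0,0],
    [0,0,0],
    [0,0,0],
    [0,0,0],
    [0,0,0],
    [0,0,0],
    [0,0,0]
  ]
}}

```text
clock: 16.9
eef_pos: [0.5981, 0.2393, 0.0416]
tool_rot: [0.823, 0.569, 0.002, 0.001]
ft_force: [-0.9, -0.1, -0.1]
grip_width: 0.0638
```

Emit:
{"name": "jog_arm", "arguments": {
  "jaw": [1,1,1,1,1,1,1,1],
  "linear": [
    [0,0,0],
    [0,0,0],
    [0,0,0],
    [0,0,0],
    [0,0,-0.02],
    [0,0,-0.05],
    [0,0,-0.08],
    [0,0,-0.11]
  ],
  "delta_rot": [
    [0,0,0],
    [0,0,0],
    [0,0,0],
    [0,0,0],
    [0,0,0],
    [0,0,0],
    [0,0,0],
    [0,0,0]
  ]
}}

```text
clock: 17.57
eef_pos: [0.5956, 0.2391, 0.1498]
tool_rot: [0.822, 0.569, -0.001, -0.0]
ft_force: [0.9, -0.6, -1.2]
grip_width: 0.0643
```

```bash
python3 go.py .583 .0351 .12 73.35
```

```text
t 17.57 at [0.5956 0.2391 0.1498] th 69.38 j6 0.74 F [ 0.9 -0.6 -1.2] w 0.0643
linear [-0.1953, 0.0601, 0.0298] rot [-0.07, 0.04, -3.97] rows 4.9526394632739414 0.5550637618713549
```

Emit:
{"name": "jog_arm", "arguments": {
  "jaw": [1,1,1,1,1,1,1,1],
  "linear": [
    [-0.015,0.005,0],
    [-0.045,0.014,0],
    [-0.085,0.026,0],
    [-0.125,0.038,0.0],
    [-0.16,0.05,0.0],
    [-0.185,0.057,0.01],
    [-0.195,0.06,0.02],
    [-0.195,0.06,0.03]
  ],
  "delta_rot": [
    [0,0,-1],
    [0,0,-2],
    [0,0,-3],
    [0,0,-4],
    [0,0,-4],
    [0,0,-4],
    [0,0,-4],
    [0,0,-4]
  ]
}}

```text
clock: 18.23
eef_pos: [0.5834, 0.0331, 0.1187]
tool_rot: [0.803, 0.596, 0.0, 0.0]
ft_force: [-0.4, 0.6, -1.9]
grip_width: 0.0643
```

Emit:
{"name": "jog_arm", "arguments": {
  "jaw": [1,1,1,1,1,1,1,1],
  "linear": [
    [0,0,0.005],
    [0,0,0.012],
    [0,0,0.02],
    [0,0,0.026],
    [0,0,0.03],
    [0,0,0.03],
    [0,0,0.03],
    [0,0,0.03]
  ],
  "delta_rot": [
    [0,0,0],
    [0,0,0],
    [0,0,0],
    [0,0,0],
    [0,0,0],
    [0,0,0],
    [0,0,0],
    [0,0,0]
  ]
}}

```text
clock: 18.9
eef_pos: [0.584, 0.0358, 0.0893]
tool_rot: [0.802, 0.598, 0.0, 0.0]
ft_force: [-0.4, 0.4, -0.7]
grip_width: 0.0642
```

```bash
python3 go.py .583 .0351 .068 73.35
```

```text
t 18.9 at [0.584  0.0358 0.0893] th 73.39 j6 0.35 F [-0.4  0.4 -0.7] w 0.0642
linear [-0.0009, -0.0008, 0.0213] rot [0.04, -0.01, 0.04] rows 0.5111239118282165 0.007329905754448661
```

Emit:
{"name": "jog_arm", "arguments": {
  "jaw": [1,1,1,1,1,1,1,1],
  "linear": [
    [-0.0007,-0.0005,0.003],
    [-0.0007,-0.0005,0.006],
    [-0.0007,-0.0005,0.009],
    [-0.0007,-0.0005,0.012],
    [-0.0007,-0.0005,0.015],
    [-0.0007,-0.0005,0.017],
    [-0.0007,-0.0005,0.018],
    [-0.0007,-0.0005,0.018]
  ],
  "delta_rot": [
    [0,0,0],
    [0,0,0],
    [0,0,0],
    [0,0,0],
    [0,0,0],
    [0,0,0],
    [0,0,0],
    [0,0,0]
  ]
}}

```text
clock: 19.57
eef_pos: [0.5834, 0.0343, 0.0766]
tool_rot: [0.802, 0.597, 0.001, 0.002]
ft_force: [-10.4, 0.5, 30.0]
grip_width: 0.0637
```

Emit:
{"name": "jog_arm", "arguments": {
  "jaw": [1,1,1,1,1,1,1,1],
  "linear": [
    [0,0,0.001],
    [0,0,0.0015],
    [0,0,0.002],
    [0,0,0.0025],
    [0,0,0.003],
    [0,0,0.003],
    [0,0,0.003],
    [0,0,0.003]
  ],
  "delta_rot": [
    [0,0,0],
    [0,0,0],
    [0,0,0],
    [0,0,0],
    [0,0,0],
    [0,0,0],
    [0,0,0],
    [0,0,0]
  ]
}}

```text
clock: 20.23
eef_pos: [0.5835, 0.0342, 0.0762]
tool_rot: [0.802, 0.597, 0.001, 0.003]
ft_force: [-16.1, 1.4, 43.0]
grip_width: 0.0646
```

```bash
python3 go.py .5836 .0351 .068 73.35
```

```text
t 20.23 at [0.5835 0.0342 0.0762] th 73.28 j6 0.35 F [-16.1   1.4  43. ] w 0.0646
linear [0.0009, -0.0002, 0.0082] rot [0.33, 0.05, -0.07] rows 0.1976550340802514 0.04792870519151019
```

Contact came 8 mm too early, so I'll back off and look.

Emit:
{"name": "jog_arm", "arguments": {
  "jaw": [1,1,1,1,1,1,1,1],
  "linear": [
    [0,0,-0.01],
    [0,0,-0.025],
    [0,0,-0.045],
    [0,0,-0.07],
    [0,0.01,-0.09],
    [0,0.03,-0.1],
    [0,0.05,-0.1],
    [0,0.05,-0.1]
  ],
  "delta_rot": [
    [0,0,0],
    [0,0,0],
    [0,0,0],
    [0,0,0],
    [0,0,0],
    [0,0,0],
    [0,0,0],
    [0,0,0]
  ]
}}

```text
clock: 20.9
eef_pos: [0.6346, 0.0195, 0.1689]
tool_rot: [0.802, 0.597, 0.002, 0.002]
ft_force: [-0.5, 0.4, -1.3]
grip_width: 0.064
```

```bash
python3 - <<'E'
from pile import *
o=bot.get_obs(); print(o['eef_pos'],o['clock'],o['ft_force'])
for n in('wrist','scene','side'): snap(n,n+'8')
pile(['wrist8','scene8','side8'])
a=near(['wrist8'],.5825,.033,.11,.005,.018)[0]
r,e=best(a,sdf_rack,0,freez=True); print('board',len(a),r.round(4),np.degrees(r[2]).round(2),e.round(5))
p=o['eef_pos']
a=near(['wrist8'],p[0],p[1],.03,.12,.23)[0]; print('max z held',np.percentile(a[:,2],[90,99,99.9]))
im,_,_=load('side8'); cv2.imwrite('pics/c8.png',cv2.resize(im[100:260,180:400,::-1],None,fx=3,fy=3,interpolation=2))
E
```

```text
[0.63462787 0.01952799 0.16893892] 20.9 [-0.54291371  0.41841064 -1.25030521]
wrist8 pile top 8443 [ 0.5793  0.0237 -0.2786  0.021 ] yaw -15.96 err 0.0004 local dx,dy mm -0.13 -10.56
scene8 pile top 845 [ 0.5791  0.019  -0.2627  0.0219] yaw -15.05 err 0.0009 local dx,dy mm 1.07 -15.08
side8 pile top 602 [ 0.5802  0.0194 -0.2832  0.0208] yaw -16.22 err 0.00057 local dx,dy mm 2.05 -14.44
board 8715 [ 5.829e-01  3.390e-02 -2.876e-01 -3.000e-04] -16.48 0.00048
max z held [0.22608532 0.22967735 0.22997996]
```

View pics/c8.png

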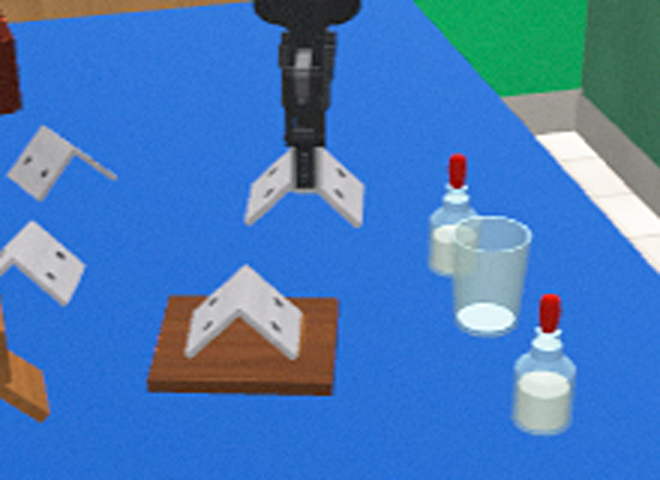

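View pics/wrist8.png

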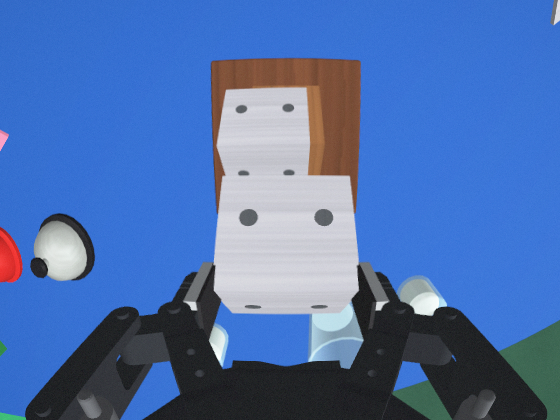

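The first section on the rack has slid 14 mm along the ridge, which fits the announced knock. I'll set the held one down, recentre the first, and carry on.

```bash
python3 go.py .5975 .2385 .09 73.35
```

```text
t 21.05 at [0.6301 0.0205 0.1669] th 73.34 j6 0.32 F [ 0.2  0.2 -1.4] w 0.0642
linear [0.1995, -0.0935, 0.077] rot [-0.13, 0.03, -0.01] rows 5.597933393561138 0.018852244974124282
```

Emit:
{"name": "jog_arm", "arguments": {
  "jaw": [1,1,1,1,1,1,1,1],
  "linear": [
    [0.015,-0.007,0],
    [0.045,-0.022,0],
    [0.08,-0.037,0],
    [0.12,-0.056,0.0],
    [0.155,-0.073,0.02],
    [0.18,-0.085,0.04],
    [0.1995,-0.0935,0.06],
    [0.1995,-0.0935,0.075]
  ],
  "delta_rot": [
    [0,0,0],
    [0,0,0],
    [0,0,0],
    [0,0,0],
    [0,0,0],
    [0,0,0],
    [0,0,0],
    [0,0,0]
  ]
}}

```text
clock: 21.72
eef_pos: [0.5952, 0.2434, 0.0906]
tool_rot: [0.8, 0.6, -0.001, -0.001]
ft_force: [-0.5, -0.2, -1.2]
grip_width: 0.0639
```

Emit:
{"name": "jog_arm", "arguments": {
  "jaw": [1,1,1,1,1,1,1,1],
  "linear": [
    [0,0,0.01],
    [0,0,0.02],
    [0,0,0.03],
    [0,0,0.036],
    [0,0,0.04],
    [0,0,0.043],
    [0,0,0.045],
    [0,0,0.046]
  ],
  "delta_rot": [
    [0,0,0],
    [0,0,0],
    [0,0,0],
    [0,0,0],
    [0,0,0],
    [0,0,0],
    [0,0,0],
    [0,0,0]
  ]
}}

```text
clock: 22.38
eef_pos: [0.5989, 0.2382, 0.0472]
tool_rot: [0.802, 0.597, 0.0, 0.0]
ft_force: [-0.2, 0.7, -0.2]
grip_width: 0.0638
```

```bash
python3 go.py .5975 .2385 .041 73.35
```

```text
t 22.38 at [0.5989 0.2382 0.0472] th 73.32 j6 0.67 F [-0.2  0.7 -0.2] w 0.0638
linear [-0.0001, -0.0015, 0.0062] rot [0.03, -0.03, -0.03] rows 0.15332041724105472 0.007681012956710969
```

Emit:
{"name": "jog_arm", "arguments": {
  "jaw": [1,1,1,1,1,0.5,0.2,0],
  "linear": [
    [0,0,0.002],
    [0,0,0.004],
    [0,0,0.006],
    [0,0,0.007],
    [0,0,0.007],
    [0,0,0.007],
    [0,0,0.007],
    [0,0,0.007]
  ],
  "delta_rot": [
    [0,0,0],
    [0,0,0],
    [0,0,0],
    [0,0,0],
    [0,0,0],
    [0,0,0],
    [0,0,0],
    [0,0,0]
  ]
}}

```text
clock: 23.05
eef_pos: [0.5988, 0.2387, 0.0403]
tool_rot: [0.802, 0.597, 0.0, 0.0]
ft_force: [0.4, 0.4, 0.0]
grip_width: 0.0784
```

Emit:
{"name": "jog_arm", "arguments": {
  "jaw": [0,0,0,0,0,0,0,0],
  "linear": [
    [0,0,0],
    [0,0,-0.02],
    [0,0,-0.05],
    [0,0,-0.08],
    [-0.02,0,-0.11],
    [-0.05,0.01,-0.11],
    [-0.09,0.02,-0.11],
    [-0.13,0.03,-0.11]
  ],
  "delta_rot": [
    [0,0,0],
    [0,0,0],
    [0,0,0],
    [0,0,0],
    [0,0,0],
    [0,0,0],
    [0,0,0],
    [0,0,0]
  ]
}}

```text
clock: 23.72
eef_pos: [0.5904, 0.1051, 0.1509]
tool_rot: [0.801, 0.598, 0.001, 0.001]
ft_force: [0.6, -0.9, -0.7]
grip_width: 0.0855
```

```bash
python3 - <<'E'
from pile import *
from look import angles
from go import go
for n in('scene','side'): snap(n,n+'9')
pile(['scene9','side9']); angles(['scene9','side9'])
go(.5836,.0351,.12,73.35); go(.5796,.0215,.12,73.35)
E
```

```text
scene9 pile top 970 [ 0.5795  0.021  -0.2523  0.0218] yaw -14.46 err 0.00108 local dx,dy mm 0.92 -13.09
side9 pile top 597 [ 0.58    0.0186 -0.2853  0.0209] yaw -16.35 err 0.00057 local dx,dy mm 2.03 -15.21
angle 819 [0.4254 0.1813] z -0.0 yaw -18.4 err 0.00095
angle 477 [0.4737 0.3853] z -0.0008 yaw -158.0 err 0.00102
angle 1043 [0.5977 0.2375] z 0.0004 yaw -16.7 err 0.001
none near 0.447 -0.178 0
t 23.82 at [0.5896 0.0997 0.1502] th 72.94 j6 0.47 F [ 0.6  0.5 -0.3] w 0.0858
linear [-0.0634, 0.0132, 0.0303] rot [0.01, 0.14, -0.41] rows 1.7151598974577207 0.06030960681666956
t 23.82 at [0.5896 0.0997 0.1502] th 72.94 j6 0.47 F [ 0.6  0.5 -0.3] w 0.0858
linear [-0.0776, 0.0134, 0.0303] rot [0.01, 0.14, -0.41] rows 2.023629584898762 0.06030960681666956
```

Emit:
{"name": "jog_arm", "arguments": {
  "jaw": [0,0,0,0,0,0,0,0],
  "linear": [
    [-0.02,0.003,0],
    [-0.045,0.009,0],
    [-0.07,0.0125,0],
    [-0.0765,0.0125,0.01],
    [-0.0765,0.0125,0.03],
    [-0.0765,0.0125,0.045],
    [-0.0765,0.0125,0.045],
    [-0.0765,0.0125,0.045]
  ],
  "delta_rot": [
    [0,0,-0.3],
    [0,0,-0.3],
    [0,0,-0.3],
    [0,0,-0.3],
    [0,0,-0.3],
    [0,0,-0.3],
    [0,0,-0.3],
    [0,0,-0.3]
  ]
}}

```text
clock: 24.48
eef_pos: [0.5793, 0.0288, 0.1041]
tool_rot: [0.8, 0.6, -0.001, -0.001]
ft_force: [1.2, 0.2, 1.0]
grip_width: 0.0857
```

```bash
python3 - <<'E'
from pile import *
from go import go
snap('wrist','wrist10'); pile(['wrist10'])
go(.5795,.0218,.0605,73.35)
E
```

```text
wrist10 pile top 13787 [ 0.5792  0.0236 -0.279   0.021 ] yaw -15.99 err 0.00039 local dx,dy mm -0.16 -10.74
t 24.53 at [0.5803 0.0289 0.1052] th 73.68 j6 0.33 F [ 0.4 -0.2  0.1] w 0.0852
linear [-0.007, 0.0013, 0.0447] rot [-0.01, -0.0, 0.33] rows 1.084798817072168 0.04658573977228497
```

```bash
python3 - <<'E'
from pile import *
for f in('wrist10','scene9','side9'):
    a=near([f],.578,.02,.065,.026,.074)[0]
    r,e=best(a,sdf_angle,.0211,yaws=RY+np.radians([-8,0,8]),freez=True,c=np.array([.578,.02])); print(f,len(a),r.round(4),np.degrees(r[2]),e)
E
```

```text
wrist10 13787 [ 0.5792  0.0236 -0.279   0.021 ] -15.987152818867903 0.0003926754008597086
scene9 970 [ 0.5795  0.021  -0.2523  0.0218] -14.45820824200149 0.0010835532568636615
side9 599 [ 0.58    0.0186 -0.2858  0.0209] -16.374575145785723 0.0005690660087173845
```

Emit:
{"name": "jog_arm", "arguments": {
  "jaw": [0,0,0,0,0.3,0.6,1,1],
  "linear": [
    [-0.006,0.001,0.01],
    [-0.007,0.001,0.025],
    [-0.007,0.001,0.038],
    [-0.007,0.001,0.044],
    [-0.007,0.001,0.044],
    [-0.007,0.001,0.044],
    [-0.007,0.001,0.044],
    [-0.007,0.001,0.044]
  ],
  "delta_rot": [
    [0,0,0.3],
    [0,0,0.3],
    [0,0,0.3],
    [0,0,0.3],
    [0,0,0.3],
    [0,0,0.3],
    [0,0,0.3],
    [0,0,0.3]
  ]
}}

```text
clock: 25.2
eef_pos: [0.5817, 0.0297, 0.0643]
tool_rot: [0.8, 0.6, 0.008, -0.005]
ft_force: [-0.3, 20.9, 8.3]
grip_width: 0.0644
```

Emit:
{"name": "jog_arm", "arguments": {
  "jaw": [1,1,1,1,1,1,1,1],
  "linear": [
    [0,0,0],
    [0,0,0],
    [0,0,0],
    [0,0,-0.003],
    [0.004,0,-0.006],
    [0.008,0,-0.006],
    [0.013,0,-0.006],
    [0.013,0,-0.006]
  ],
  "delta_rot": [
    [0,0,0],
    [0,0,0],
    [0,0,0],
    [0,0,0],
    [0,0,0],
    [0,0,0],
    [0,0,0],
    [0,0,0]
  ]
}}

```text
clock: 25.87
eef_pos: [0.5833, 0.0346, 0.0673]
tool_rot: [0.802, 0.598, 0.0, 0.0]
ft_force: [-0.1, 0.4, -1.5]
grip_width: 0.0638
```

```bash
python3 go.py .5836 .0351 .0605 73.35
```

```text
t 25.87 at [0.5833 0.0346 0.0673] th 73.41 j6 0.35 F [-0.1  0.4 -1.5] w 0.0638
linear [0.0006, 0.0001, 0.0068] rot [0.06, -0.01, 0.06] rows 0.16453978572136949 0.011183232346142843
```

Emit:
{"name": "jog_arm", "arguments": {
  "jaw": [1,1,1,1,1,0.6,0.3,0],
  "linear": [
    [0.0005,0,0.003],
    [0.0005,0,0.005],
    [0.0005,0,0.007],
    [0.0005,0,0.0075],
    [0.0005,0,0.0075],
    [0.0005,0,0.0075],
    [0.0005,0,0.0075],
    [0.0005,0,0.0075]
  ],
  "delta_rot": [
    [0,0,0],
    [0,0,0],
    [0,0,0],
    [0,0,0],
    [0,0,0],
    [0,0,0],
    [0,0,0],
    [0,0,0]
  ]
}}

```text
clock: 26.53
eef_pos: [0.5835, 0.034, 0.0622]
tool_rot: [0.802, 0.597, 0.001, 0.001]
ft_force: [-0.5, -0.4, -0.0]
grip_width: 0.0743
```

Emit:
{"name": "jog_arm", "arguments": {
  "jaw": [0,0,0,0,0,0,0,0],
  "linear": [
    [0,0,0],
    [0,0,0],
    [0,0,-0.02],
    [0,0,-0.05],
    [0,0,-0.08],
    [0,0,-0.1],
    [0,0,-0.1],
    [0,0,-0.1]
  ],
  "delta_rot": [
    [0,0,0],
    [0,0,0],
    [0,0,0],
    [0,0,0],
    [0,0,0],
    [0,0,0],
    [0,0,0],
    [0,0,0]
  ]
}}

```text
clock: 27.2
eef_pos: [0.5839, 0.0341, 0.1603]
tool_rot: [0.802, 0.597, 0.001, 0.001]
ft_force: [-0.7, 0.5, -0.4]
grip_width: 0.0855
```

```bash
cat > pw.py <<'E'
# pile check with wrist (board and metal-only section) usage pw.py tag k
import sys
from pile import *
from go import go
t=sys.argv[1];k=int(sys.argv[2])
cams=['wrist']+sys.argv[3:]
for n in cams:
    snap(n,n+t); im,d,c=load(n+t); P=cloud(d,c,n=='wrist'); I=im.astype(int); gray=(I.max(-1)-I.min(-1)<40)
    zo=.0211+.0071*(k-1)
    m=(d>0)&gray&(np.hypot(P[...,0]-RX[0],P[...,1]-RX[1])<.075)&(P[...,2]>zo+.012)&(P[...,2]<zo+.052)
    r,e=best(P[m],sdf_angle,zo,yaws=RY+np.radians([-8,0,8]),freez=True,c=RX)
    b=near([n+t],.5825,.033,.11,.005,.018)[0]
    rb,eb=best(b,sdf_rack,0,yaws=RY+np.radians([-8,0,8]),freez=True)
    dd=r[:2]-rb[:2]; c,s_=np.cos(RY),np.sin(RY)
    print(n,'section',m.sum(),r.round(4),np.degrees(r[2]).round(2),e.round(5),'z-exp',((r[3]-zo)*1e3).round(2),'board',rb.round(4),np.degrees(rb[2]).round(2),'rel dx,dy mm',((c*dd[0]+s_*dd[1])*1e3).round(2),((-s_*dd[0]+c*dd[1])*1e3).round(2))
E
python3 pw.py 11 1 scene; python3 go.py .597 .238 .12 73.3
```

```text
wrist section 6866 [ 0.5823  0.0338 -0.2886  0.0209] -16.54 0.00031 z-exp -0.17 board [ 5.827e-01  3.380e-02 -2.860e-01 -3.000e-04] -16.39 rel dx,dy mm -0.31 -0.11
scene section 735 [ 0.5834  0.0331 -0.2833  0.0217] -16.23 0.00087 z-exp 0.56 board [ 5.831e-01  3.390e-02 -2.927e-01  1.000e-04] -16.77 rel dx,dy mm 0.5 -0.71
t 27.3 at [0.5821 0.0342 0.1579] th 73.34 j6 0.35 F [-0.3 -0.2 -0.4] w 0.0851
linear [0.1996, -0.0441, 0.0378] rot [-0.14, 0.06, 0.04] rows 4.9847402753493 0.021971890297521172
```

View pics/wrist11.png

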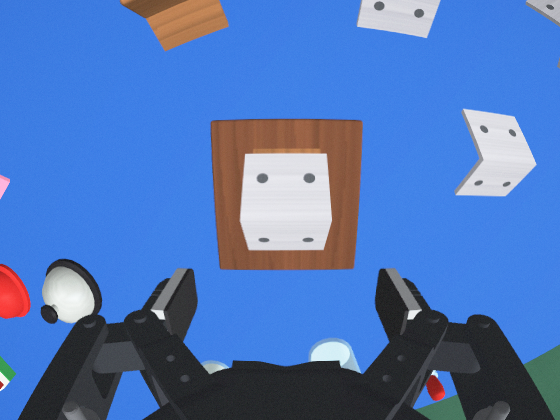

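Emit:
{"name": "jog_arm", "arguments": {
  "jaw": [0,0,0,0,0,0,0,0],
  "linear": [
    [0.02,-0.005,0],
    [0.06,-0.014,0],
    [0.1,-0.023,0.0],
    [0.14,-0.032,0.01],
    [0.18,-0.041,0.02],
    [0.199,-0.044,0.035],
    [0.199,-0.044,0.035],
    [0.199,-0.044,0.035]
  ],
  "delta_rot": [
    [0,0,0],
    [0,0,0],
    [0,0,0],
    [0,0,0],
    [0,0,0],
    [0,0,0],
    [0,0,0],
    [0,0,0]
  ]
}}

```text
clock: 27.97
eef_pos: [0.5955, 0.2383, 0.1206]
tool_rot: [0.801, 0.598, -0.003, -0.001]
ft_force: [0.2, -0.2, 0.7]
grip_width: 0.0852
```

```bash
python3 chk.py .597 .238 -16.7 12
```

```text
w 8894 [ 5.958e-01  2.386e-01 -2.901e-01 -2.000e-04] -16.621580659862186 0.0003108418771440261
t 28.02 at [0.5964 0.2373 0.122 ] th 73.4 j6 0.67 F [ 1.  -0.8  0.2] w 0.0854
linear [0.0015, -0.0007, 0.0855] rot [-0.19, 0.2, 0.03] rows 2.0507574858646844 0.038964600216476845
```

Emit:
{"name": "jog_arm", "arguments": {
  "jaw": [0,0,0,0,0,0.2,0.4,0.6],
  "linear": [
    [0,-0.001,0.02],
    [0.001,-0.0015,0.05],
    [0.001,-0.0015,0.075],
    [0.001,-0.0015,0.087],
    [0.001,-0.0015,0.087],
    [0.001,-0.0015,0.087],
    [0.001,-0.0015,0.087],
    [0.001,-0.0015,0.087]
  ],
  "delta_rot": [
    [0,0,0],
    [0,0,0],
    [0,0,0],
    [0,0,0],
    [0,0,0],
    [0,0,0],
    [0,0,0],
    [0,0,0]
  ]
}}

```text
clock: 28.68
eef_pos: [0.5984, 0.2393, 0.04]
tool_rot: [0.802, 0.597, 0.002, 0.001]
ft_force: [0.4, -0.1, -0.6]
grip_width: 0.0642
```

Emit:
{"name": "jog_arm", "arguments": {
  "jaw": [1,1,1,1,1,1,1,1],
  "linear": [
    [0,0,0],
    [0,0,0],
    [0,0,0],
    [0,0,0],
    [0,0,-0.02],
    [0,0,-0.05],
    [0,0,-0.08],
    [0,0,-0.11]
  ],
  "delta_rot": [
    [0,0,0],
    [0,0,0],
    [0,0,0],
    [0,0,0],
    [0,0,0],
    [0,0,0],
    [0,0,0],
    [0,0,0]
  ]
}}

```text
clock: 29.35
eef_pos: [0.5958, 0.2391, 0.1481]
tool_rot: [0.802, 0.597, -0.001, -0.0]
ft_force: [1.0, 0.2, -0.1]
grip_width: 0.0641
```

```bash
python3 go.py .6408 .0170 .15 73.35
```

```text
t 29.35 at [0.5958 0.2391 0.1481] th 73.38 j6 0.67 F [ 1.   0.2 -0.1] w 0.0641
linear [-0.1999, 0.1066, -0.0019] rot [-0.09, 0.05, 0.03] rows 5.434508750707241 0.014967227552715946
```

Emit:
{"name": "jog_arm", "arguments": {
  "jaw": [1,1,1,1,1,1,1,1],
  "linear": [
    [-0.015,0.008,0],
    [-0.045,0.024,0],
    [-0.085,0.045,0],
    [-0.125,0.067,0],
    [-0.16,0.085,0],
    [-0.185,0.099,0],
    [-0.1995,0.1065,0],
    [-0.1995,0.1065,0]
  ],
  "delta_rot": [
    [0,0,0],
    [0,0,0],
    [0,0,0],
    [0,0,0],
    [0,0,0],
    [0,0,0],
    [0,0,0],
    [0,0,0]
  ]
}}

```text
clock: 30.02
eef_pos: [0.6418, 0.0129, 0.1472]
tool_rot: [0.804, 0.595, -0.0, 0.0]
ft_force: [-0.4, 0.1, -0.8]
grip_width: 0.0644
```

```bash
python3 pw.py 13 1 scene side; python3 go.py .5835 .0342 .088 73.35
```

```text
wrist section 8689 [ 0.5823  0.0336 -0.2887  0.0209] -16.54 0.00031 z-exp -0.24 board [ 5.827e-01  3.360e-02 -2.865e-01 -3.000e-04] -16.41 rel dx,dy mm -0.41 -0.15
scene section 392 [ 0.5833  0.0335 -0.2671  0.0217] -15.31 0.001 z-exp 0.57 board [ 5.832e-01  3.410e-02 -2.945e-01  1.000e-04] -16.87 rel dx,dy mm 0.31 -0.57
side section 453 [ 0.5845  0.0329 -0.2891  0.0208] -16.57 0.00059 z-exp -0.32 board [ 5.846e-01  3.460e-02 -2.854e-01 -5.000e-04] -16.35 rel dx,dy mm 0.44 -1.67
t 30.17 at [0.6412 0.018  0.1472] th 73.37 j6 0.32 F [-0.6 -0.2 -0.8] w 0.064
linear [-0.001, -0.0598, 0.0592] rot [-0.06, -0.03, 0.02] rows 2.0193597381877537 0.009453355781573676
```

Emit:
{"name": "jog_arm", "arguments": {
  "jaw": [1,1,1,1,1,1,1,1],
  "linear": [
    [0,-0.015,0],
    [0,-0.035,0],
    [-0.001,-0.052,0],
    [-0.001,-0.0595,0.01],
    [-0.001,-0.0595,0.025],
    [-0.001,-0.0595,0.04],
    [-0.001,-0.0595,0.055],
    [-0.001,-0.0595,0.055]
  ],
  "delta_rot": [
    [0,0,0],
    [0,0,0],
    [0,0,0],
    [0,0,0],
    [0,0,0],
    [0,0,0],
    [0,0,0],
    [0,0,0]
  ]
}}

```text
clock: 30.83
eef_pos: [0.5814, 0.0355, 0.0894]
tool_rot: [0.801, 0.599, -0.002, -0.002]
ft_force: [-1.6, -0.3, -1.4]
grip_width: 0.0641
```

Emit:
{"name": "jog_arm", "arguments": {
  "jaw": [1,1,1,1,1,1,1,1],
  "linear": [
    [0,0,0],
    [0,0,0],
    [0,0,0.003],
    [0,0,0.006],
    [0,0,0.01],
    [0,0,0.014],
    [0,0,0.016],
    [0,0,0.016]
  ],
  "delta_rot": [
    [0,0,0],
    [0,0,0],
    [0,0,0],
    [0,0,0],
    [0,0,0],
    [0,0,0],
    [0,0,0],
    [0,0,0]
  ]
}}

```text
clock: 31.5
eef_pos: [0.584, 0.0336, 0.076]
tool_rot: [0.802, 0.597, -0.0, -0.0]
ft_force: [0.9, -0.4, -1.9]
grip_width: 0.0636
```

```bash
python3 go.py .5835 .0342 .067 73.35
```

```text
t 31.5 at [0.584  0.0336 0.076 ] th 73.35 j6 0.35 F [ 0.9 -0.4 -1.9] w 0.0636
linear [0.0004, -0.0007, 0.009] rot [-0.04, -0.02, 0.0] rows 0.21697366514667127 0.005522941635674198
```

Emit:
{"name": "jog_arm", "arguments": {
  "jaw": [1,1,1,1,1,1,1,1],
  "linear": [
    [0.0003,0,0.002],
    [0.0003,0,0.004],
    [0.0003,0,0.006],
    [0.0003,0,0.0075],
    [0.0003,0,0.008],
    [0.0003,0,0.008],
    [0.0003,0,0.008],
    [0.0003,0,0.008]
  ],
  "delta_rot": [
    [0,0,0],
    [0,0,0],
    [0,0,0],
    [0,0,0],
    [0,0,0],
    [0,0,0],
    [0,0,0],
    [0,0,0]
  ]
}}

```text
clock: 32.17
eef_pos: [0.5859, 0.0331, 0.0715]
tool_rot: [0.802, 0.597, 0.002, 0.002]
ft_force: [-3.5, -2.6, 12.9]
grip_width: 0.0643
```

```bash
python3 go.py .5835 .0342 .067 73.35
```

```text
t 32.17 at [0.5859 0.0331 0.0715] th 73.33 j6 0.35 F [-3.5 -2.6 12.9] w 0.0643
linear [0.0003, -0.0026, 0.0044] rot [0.28, -0.01, -0.02] rows 0.12427849379687242 0.03904970156725765
```

Emit:
{"name": "jog_arm", "arguments": {
  "jaw": [0.8,0.6,0.4,0.2,0,0,0,0],
  "linear": [
    [0,0,0],
    [0,0,0],
    [0,0,0],
    [0,0,0],
    [0,0,0],
    [0,0,0],
    [0,0,0],
    [0,0,0]
  ],
  "delta_rot": [
    [0,0,0],
    [0,0,0],
    [0,0,0],
    [0,0,0],
    [0,0,0],
    [0,0,0],
    [0,0,0],
    [0,0,0]
  ]
}}

```text
clock: 32.83
eef_pos: [0.584, 0.0338, 0.068]
tool_rot: [0.802, 0.597, -0.0, -0.0]
ft_force: [0.2, 0.5, -0.2]
grip_width: 0.0853
```

Emit:
{"name": "jog_arm", "arguments": {
  "jaw": [0,0,0,0,0,0,0,0],
  "linear": [
    [0,0,-0.01],
    [0,0,-0.03],
    [0,0,-0.06],
    [0,0,-0.09],
    [0,0.015,-0.09],
    [0,0.03,-0.09],
    [0,0.03,-0.09],
    [0,0.03,-0.09]
  ],
  "delta_rot": [
    [0,0,0],
    [0,0,0],
    [0,0,0],
    [0,0,0],
    [0,0,0],
    [0,0,0],
    [0,0,0],
    [0,0,0]
  ]
}}

```text
clock: 33.5
eef_pos: [0.6132, 0.0251, 0.1587]
tool_rot: [0.802, 0.597, 0.0, -0.0]
ft_force: [0.1, 0.1, -0.6]
grip_width: 0.0853
```

```bash
python3 pw.py 14 2 scene side; python3 go.py .5835 .0342 .067 73.35
python3 - <<'E'
from h import *
im,_,_=load('side14'); cv2.imwrite('pics/c14.png',cv2.resize(im[160:250,210:320,::-1],None,fx=6,fy=6,interpolation=2))
E
```

```text
wrist section 7972 [ 0.5821  0.0331 -0.288   0.0279] -16.5 0.0003 z-exp -0.29 board [ 5.824e-01  3.380e-02 -2.857e-01 -3.000e-04] -16.37 rel dx,dy mm -0.11 -0.71
scene section 764 [ 0.5831  0.0326 -0.289   0.0286] -16.56 0.00091 z-exp 0.37 board [ 5.832e-01  3.400e-02 -2.909e-01  3.000e-04] -16.67 rel dx,dy mm 0.35 -1.35
side section 513 [ 0.5843  0.0324 -0.2875  0.0276] -16.47 0.00066 z-exp -0.65 board [ 5.849e-01  3.500e-02 -2.955e-01 -4.000e-04] -16.93 rel dx,dy mm 0.18 -2.63
t 33.65 at [0.612  0.0254 0.158 ] th 73.37 j6 0.33 F [-0.4 -0.5 -0.7] w 0.0855
linear [0.0003, -0.0297, 0.0911] rot [-0.1, 0.03, 0.02] rows 2.2967188579561646 0.015129098796486396
```

View pics/c14.png

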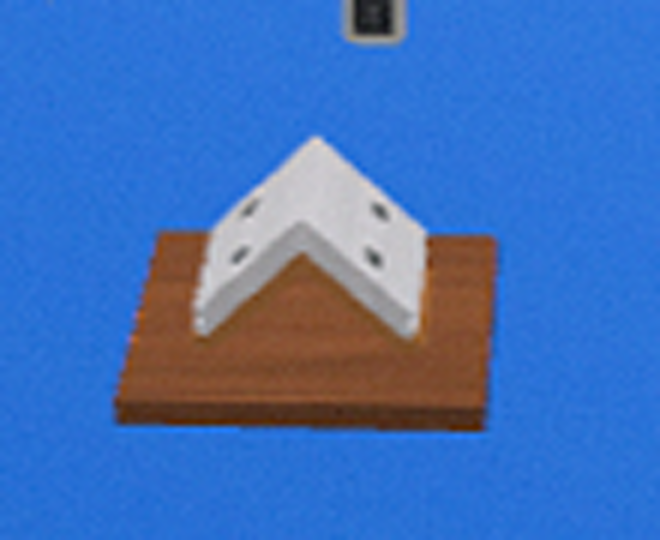

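View pics/wrist14.png

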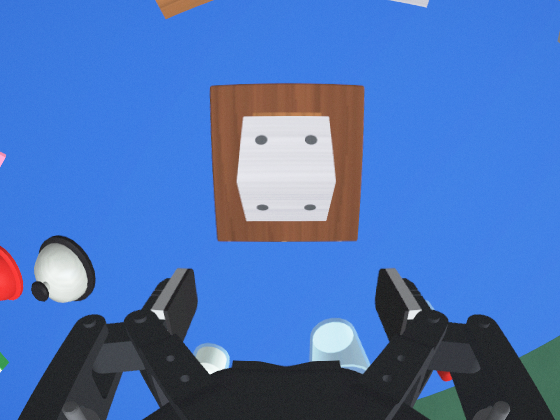

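```bash
python3 -c "
from look import *
angles(['scene14','side14'])"; python3 go.py .4245 .1812 .125 71.4
```

```text
angle 632 [0.4254 0.1807] z 0.0002 yaw -19.2 err 0.00093
angle 813 [0.4732 0.3836] z 0.0004 yaw 21.3 err 0.00093
none near 0.597 0.2385 0
none near 0.447 -0.178 0
t 33.65 at [0.612  0.0254 0.158 ] th 73.37 j6 0.33 F [-0.4 -0.5 -0.7] w 0.0855
linear [0.0956, -0.2242, 0.0334] rot [-0.1, 0.03, 1.97] rows 5.899896734354069 0.27553988479537617
```

Emit:
{"name": "jog_arm", "arguments": {
  "jaw": [0,0,0,0,0,0,0,0],
  "linear": [
    [0.008,-0.02,0],
    [0.024,-0.056,0],
    [0.04,-0.094,0.0],
    [0.056,-0.131,0.01],
    [0.072,-0.168,0.02],
    [0.086,-0.2,0.03],
    [0.095,-0.224,0.033],
    [0.095,-0.224,0.033]
  ],
  "delta_rot": [
    [0,0,0.5],
    [0,0,1],
    [0,0,2],
    [0,0,2],
    [0,0,2],
    [0,0,2],
    [0,0,2],
    [0,0,2]
  ]
}}

```text
clock: 34.32
eef_pos: [0.4196, 0.1818, 0.1241]
tool_rot: [0.811, 0.585, -0.003, -0.001]
ft_force: [-1.3, 0.7, 0.8]
grip_width: 0.0853
```

Emit:
{"name": "jog_arm", "arguments": {
  "jaw": [0,0,0,0,0,0,0,0],
  "linear": [
    [0,0,0],
    [0,0,0],
    [0,0,0],
    [0,0,0],
    [0,0,0],
    [0,0,0],
    [0,0,0],
    [0,0,0]
  ],
  "delta_rot": [
    [0,0,0],
    [0,0,0],
    [0,0,0],
    [0,0,0],
    [0,0,0],
    [0,0,0],
    [0,0,0],
    [0,0,0]
  ]
}}

```text
clock: 34.98
eef_pos: [0.4259, 0.1801, 0.1254]
tool_rot: [0.812, 0.583, -0.0, -0.0]
ft_force: [0.6, -0.3, 0.0]
grip_width: 0.0854
```

```bash
python3 chk.py .4245 .181 -18.7 15
```

```text
w 8689 [ 4.229e-01  1.813e-01 -3.339e-01 -2.000e-04] -19.129229419282918 0.00030064871569965637
t 35.03 at [0.4258 0.1802 0.1254] th 71.33 j6 0.73 F [ 0.1 -0.1 -0.2] w 0.0852
linear [0.0002, -0.0031, 0.0889] rot [-0.0, 0.0, 0.46] rows 2.1332764263110913 0.06391481443142737
```

Emit:
{"name": "jog_arm", "arguments": {
  "jaw": [0,0,0,0,0,0.2,0.4,0.6],
  "linear": [
    [0,-0.001,0.02],
    [0,-0.002,0.045],
    [0,-0.0025,0.07],
    [0,-0.0025,0.085],
    [0,-0.0025,0.088],
    [0,-0.0025,0.088],
    [0,-0.0025,0.088],
    [0,-0.0025,0.088]
  ],
  "delta_rot": [
    [0,0,0],
    [0,0,0],
    [0,0,0.4],
    [0,0,0.4],
    [0,0,0.4],
    [0,0,0.4],
    [0,0,0.4],
    [0,0,0.4]
  ]
}}

```text
clock: 35.7
eef_pos: [0.4244, 0.1816, 0.0387]
tool_rot: [0.814, 0.58, 0.001, 0.0]
ft_force: [-0.4, 0.7, -0.4]
grip_width: 0.064
```

Emit:
{"name": "jog_arm", "arguments": {
  "jaw": [1,1,1,1,1,1,1,1],
  "linear": [
    [0,0,0],
    [0,0,0],
    [0,0,0],
    [0,0,0],
    [0,0,-0.02],
    [0,0,-0.05],
    [0,0,-0.08],
    [0,0,-0.115]
  ],
  "delta_rot": [
    [0,0,0],
    [0,0,0],
    [0,0,0],
    [0,0,0],
    [0,0,0],
    [0,0,0],
    [0,0,0],
    [0,0,0]
  ]
}}

```text
clock: 36.37
eef_pos: [0.4218, 0.1806, 0.1525]
tool_rot: [0.814, 0.58, -0.002, -0.0]
ft_force: [0.4, -0.5, -1.1]
grip_width: 0.0645
```

```bash
python3 go.py .6408 .0170 .155 73.35
```

```text
t 36.37 at [0.4218 0.1806 0.1525] th 70.96 j6 0.74 F [ 0.4 -0.5 -1.1] w 0.0645
linear [-0.0832, 0.2604, -0.0031] rot [-0.16, 0.14, -2.39] rows 6.5555207301190075 0.33487158420253504
```

Emit:
{"name": "jog_arm", "arguments": {
  "jaw": [1,1,1,1,1,1,1,1],
  "linear": [
    [-0.006,0.02,-0.004],
    [-0.018,0.056,-0.005],
    [-0.03,0.095,-0.005],
    [-0.043,0.134,-0.005],
    [-0.056,0.174,-0.005],
    [-0.068,0.212,-0.005],
    [-0.078,0.245,-0.004],
    [-0.083,0.26,-0.003]
  ],
  "delta_rot": [
    [0,0,-1],
    [0,0,-2],
    [0,0,-2.4],
    [0,0,-2.4],
    [0,0,-2.4],
    [0,0,-2.4],
    [0,0,-2.4],
    [0,0,-2.4]
  ]
}}

```text
clock: 37.03
eef_pos: [0.6448, 0.0146, 0.1545]
tool_rot: [0.803, 0.596, 0.0, 0.001]
ft_force: [-0.7, 0.7, -0.3]
grip_width: 0.0643
```

```bash
python3 pw.py 16 2 scene side; python3 go.py .5835 .0342 .095 73.35
```

```text
wrist section 8670 [ 0.5822  0.0332 -0.2884  0.0279] -16.52 0.00032 z-exp -0.26 board [ 5.829e-01  3.380e-02 -2.861e-01 -3.000e-04] -16.39 rel dx,dy mm -0.48 -0.78
scene section 427 [ 0.5836  0.0327 -0.2879  0.0285] -16.49 0.00109 z-exp 0.34 board [ 5.832e-01  3.400e-02 -2.908e-01  2.000e-04] -16.66 rel dx,dy mm 0.76 -1.12
side section 517 [ 0.5841  0.032  -0.2928  0.0274] -16.78 0.00062 z-exp -0.8 board [ 5.851e-01  3.470e-02 -2.932e-01 -5.000e-04] -16.8 rel dx,dy mm -0.24 -2.92
t 37.18 at [0.6419 0.0168 0.154 ] th 73.24 j6 0.32 F [-1.3  0.4 -0.7] w 0.0641
linear [-0.0002, -0.0608, 0.0591] rot [-0.13, 0.03, -0.11] rows 2.0340147645337923 0.024424073156430123
```

Emit:
{"name": "jog_arm", "arguments": {
  "jaw": [1,1,1,1,1,1,1,1],
  "linear": [
    [0,-0.015,0],
    [0,-0.035,0],
    [0,-0.052,0],
    [0,-0.06,0.01],
    [0,-0.06,0.025],
    [0,-0.06,0.04],
    [0,-0.06,0.053],
    [0,-0.06,0.055]
  ],
  "delta_rot": [
    [0,0,0],
    [0,0,0],
    [0,0,0],
    [0,0,0],
    [0,0,0],
    [0,0,0],
    [0,0,0],
    [0,0,0]
  ]
}}

```text
clock: 37.85
eef_pos: [0.581, 0.0363, 0.0981]
tool_rot: [0.801, 0.598, -0.002, -0.002]
ft_force: [-0.7, 0.3, -1.4]
grip_width: 0.0642
```

Emit:
{"name": "jog_arm", "arguments": {
  "jaw": [1,1,1,1,1,1,1,1],
  "linear": [
    [0,0,0],
    [0,0,0],
    [0,0,0.002],
    [0,0,0.004],
    [0,0,0.007],
    [0,0,0.01],
    [0,0,0.012],
    [0,0,0.012]
  ],
  "delta_rot": [
    [0,0,0],
    [0,0,0],
    [0,0,0],
    [0,0,0],
    [0,0,0],
    [0,0,0],
    [0,0,0],
    [0,0,0]
  ]
}}

```text
clock: 38.52
eef_pos: [0.584, 0.035, 0.0877]
tool_rot: [0.802, 0.597, -0.001, -0.0]
ft_force: [0.2, 0.6, -1.1]
grip_width: 0.0643
```

```bash
python3 go.py .5835 .0342 .075 73.35
```

```text
t 38.52 at [0.584  0.035  0.0877] th 73.35 j6 0.35 F [ 0.2  0.6 -1.1] w 0.0643
linear [-0.0009, -0.0003, 0.0127] rot [-0.07, 0.02, -0.0] rows 0.3063637019977342 0.010179864586976513
```

Emit:
{"name": "jog_arm", "arguments": {
  "jaw": [1,1,1,1,1,1,1,1],
  "linear": [
    [-0.0008,0,0.001],
    [-0.0008,0,0.003],
    [-0.0008,0,0.005],
    [-0.0008,0,0.007],
    [-0.0008,0,0.009],
    [-0.0008,0,0.01],
    [-0.0008,0,0.01],
    [-0.0008,0,0.01]
  ],
  "delta_rot": [
    [0,0,0],
    [0,0,0],
    [0,0,0],
    [0,0,0],
    [0,0,0],
    [0,0,0],
    [0,0,0],
    [0,0,0]
  ]
}}

```text
clock: 39.18
eef_pos: [0.585, 0.0337, 0.0799]
tool_rot: [0.802, 0.597, 0.001, 0.001]
ft_force: [-1.6, -2.3, 6.7]
grip_width: 0.0644
```

```bash
python3 go.py .5835 .0342 .075 73.35
```

```text
t 39.18 at [0.585  0.0337 0.0799] th 73.33 j6 0.35 F [-1.6 -2.3  6.7] w 0.0644
linear [0.0, -0.0016, 0.0049] rot [0.15, 0.02, -0.02] rows 0.12441805461997514 0.021255820097578038
```

Emit:
{"name": "jog_arm", "arguments": {
  "jaw": [0.8,0.6,0.4,0.2,0,0,0,0],
  "linear": [
    [0,0,0],
    [0,0,0],
    [0,0,0],
    [0,0,0],
    [0,0,0],
    [0,0,0],
    [0,0,0],
    [0,0,0]
  ],
  "delta_rot": [
    [0,0,0],
    [0,0,0],
    [0,0,0],
    [0,0,0],
    [0,0,0],
    [0,0,0],
    [0,0,0],
    [0,0,0]
  ]
}}

```text
clock: 39.85
eef_pos: [0.5841, 0.0345, 0.0781]
tool_rot: [0.802, 0.597, -0.0, -0.0]
ft_force: [0.2, -0.6, -0.9]
grip_width: 0.0854
```

Emit:
{"name": "jog_arm", "arguments": {
  "jaw": [0,0,0,0,0,0,0,0],
  "linear": [
    [0,0,-0.01],
    [0,0,-0.03],
    [0,0,-0.06],
    [0,0,-0.09],
    [0,0.015,-0.09],
    [0,0.03,-0.09],
    [0,0.03,-0.09],
    [0,0.03,-0.09]
  ],
  "delta_rot": [
    [0,0,0],
    [0,0,0],
    [0,0,0],
    [0,0,0],
    [0,0,0],
    [0,0,0],
    [0,0,0],
    [0,0,0]
  ]
}}

```text
clock: 40.52
eef_pos: [0.6132, 0.0257, 0.1688]
tool_rot: [0.802, 0.597, 0.0, -0.0]
ft_force: [0.7, 0.9, -0.4]
grip_width: 0.0855
```

```bash
python3 pw.py 17 3 scene side; python3 -c "
from look import *
angles(['scene17','side17'])";  python3 go.py .4715 .384 .125 111.7
```

```text
wrist section 7752 [ 0.5823  0.0338 -0.2879  0.035 ] -16.5 0.0003 z-exp -0.32 board [ 5.824e-01  3.410e-02 -2.875e-01 -3.000e-04] -16.47 rel dx,dy mm -0.01 -0.33
scene section 778 [ 0.5833  0.033  -0.284   0.0356] -16.27 0.00084 z-exp 0.26 board [ 5.835e-01  3.390e-02 -2.932e-01  2.000e-04] -16.8 rel dx,dy mm 0.06 -0.92
side section 555 [ 0.5844  0.0329 -0.2889  0.0342] -16.55 0.00081 z-exp -1.07 board [ 0.5847  0.0345 -0.2998 -0.0006] -17.17 rel dx,dy mm 0.2 -1.68
none near 0.425 0.181 0
angle 803 [0.4729 0.3841] z 0.0001 yaw 21.7 err 0.00095
none near 0.597 0.2385 1
none near 0.447 -0.178 0
t 40.67 at [0.612  0.0259 0.1681] th 73.37 j6 0.33 F [-0.  -0.3 -0.9] w 0.0855
linear [0.3029, -0.237, 0.0434] rot [-0.1, -0.01, -38.33] rows 9.281973813070735 5.353622324797963
```

View pics/wrist17.png

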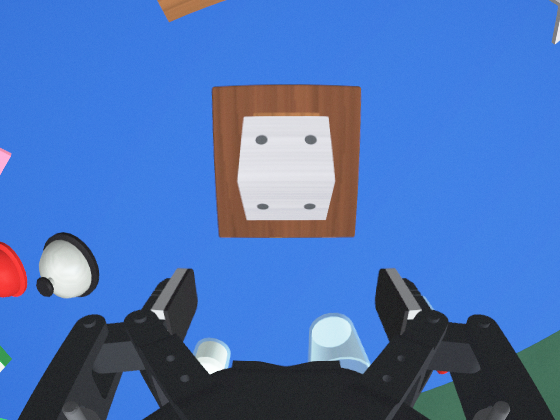

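Three sections are stacked and centred (top of pile around (286,165) in the wrist view). Now the last one.

Emit:
{"name": "jog_arm", "arguments": {
  "jaw": [0,0,0,0,0,0,0,0],
  "linear": [
    [0.015,-0.012,0],
    [0.045,-0.035,0],
    [0.078,-0.06,0.0],
    [0.11,-0.086,0],
    [0.143,-0.111,0.01],
    [0.175,-0.137,0.02],
    [0.208,-0.163,0.03],
    [0.24,-0.188,0.04]
  ],
  "delta_rot": [
    [0,0,-5],
    [0,0,-10],
    [0,0,-15],
    [0,0,-20],
    [0,0,-25],
    [0,0,-30],
    [0,0,-35],
    [0,0,-38]
  ]
}}

```text
clock: 41.33
eef_pos: [0.5009, 0.3079, 0.129]
tool_rot: [0.562, 0.827, -0.0, -0.0]
ft_force: [1.1, -0.1, 0.1]
grip_width: 0.0855
```

```bash
python3 go.py .4715 .384 .125 111.7
```

```text
t 41.33 at [0.5009 0.3079 0.129 ] th 111.59 j6 0.17 F [ 1.1 -0.1  0.1] w 0.0855
linear [0.0816, 0.0006, 0.004] rot [-0.03, 0.0, -0.11] rows 1.9580923244745723 0.016422304903565665
```

Emit:
{"name": "jog_arm", "arguments": {
  "jaw": [0,0,0,0,0,0,0,0],
  "linear": [
    [0.025,0,0],
    [0.055,0,0.004],
    [0.075,0,0.004],
    [0.077,0,0.004],
    [0.077,0,0.004],
    [0.077,0,0.004],
    [0.077,0,0.004],
    [0.077,0,0.004]
  ],
  "delta_rot": [
    [0,0,0],
    [0,0,0],
    [0,0,0],
    [0,0,0],
    [0,0,0],
    [0,0,0],
    [0,0,0],
    [0,0,0]
  ]
}}

```text
clock: 42.0
eef_pos: [0.4752, 0.3769, 0.1254]
tool_rot: [0.565, 0.825, -0.0, 0.0]
ft_force: [0.3, 0.3, -1.1]
grip_width: 0.0854
```

```bash
python3 chk.py .4715 .384 21.7 18
```

```text
w 8629 [ 4.718e-01  3.850e-01  3.714e-01 -2.000e-04] 21.279920231559398 0.00030865427203010526
t 42.05 at [0.4753 0.377  0.1254] th 111.25 j6 0.3 F [-0.2 -0.1  0.3] w 0.0853
linear [0.0087, -0.0004, 0.0889] rot [0.0, 0.01, -0.03] rows 2.1428382718114674 0.004040820476944732
```

Emit:
{"name": "jog_arm", "arguments": {
  "jaw": [0,0,0,0,0,0.2,0.4,0.6],
  "linear": [
    [0.004,0,0.01],
    [0.0085,-0.0003,0.04],
    [0.0085,-0.0003,0.068],
    [0.0085,-0.0003,0.085],
    [0.0085,-0.0003,0.088],
    [0.0085,-0.0003,0.088],
    [0.0085,-0.0003,0.088],
    [0.0085,-0.0003,0.088]
  ],
  "delta_rot": [
    [0,0,0],
    [0,0,0],
    [0,0,0],
    [0,0,0],
    [0,0,0],
    [0,0,0],
    [0,0,0],
    [0,0,0]
  ]
}}

```text
clock: 42.72
eef_pos: [0.4725, 0.3868, 0.0389]
tool_rot: [0.564, 0.826, 0.002, 0.0]
ft_force: [0.2, 0.1, -0.3]
grip_width: 0.0643
```

Emit:
{"name": "jog_arm", "arguments": {
  "jaw": [1,1,1,1,1,1,1,1],
  "linear": [
    [0,0,0],
    [0,0,0],
    [0,0,0],
    [0,0,0],
    [0,0,-0.02],
    [0,0,-0.05],
    [0,0,-0.08],
    [0,0,-0.125]
  ],
  "delta_rot": [
    [0,0,0],
    [0,0,0],
    [0,0,0],
    [0,0,0],
    [0,0,0],
    [0,0,0],
    [0,0,0],
    [0,0,0]
  ]
}}

```text
clock: 43.38
eef_pos: [0.4698, 0.3847, 0.1575]
tool_rot: [0.564, 0.826, -0.003, -0.001]
ft_force: [0.6, 0.4, -1.1]
grip_width: 0.0638
```

```bash
python3 go.py .6408 .0170 .165 73.35
```

```text
t 43.38 at [0.4698 0.3847 0.1575] th 111.36 j6 0.31 F [ 0.6  0.4 -1.1] w 0.0638
linear [-0.4048, 0.0253, -0.0069] rot [-0.27, 0.21, 38.01] rows 9.726885155950038 5.308832076504712
```

Emit:
{"name": "jog_arm", "arguments": {
  "jaw": [1,1,1,1,1,1,1,1],
  "linear": [
    [-0.02,0.001,-0.005],
    [-0.055,0.003,-0.007],
    [-0.095,0.006,-0.007],
    [-0.135,0.008,-0.007],
    [-0.175,0.011,-0.007],
    [-0.215,0.013,-0.007],
    [-0.25,0.016,-0.007],
    [-0.28,0.0175,-0.007]
  ],
  "delta_rot": [
    [0,0,5],
    [0,0,10],
    [0,0,15],
    [0,0,20],
    [0,0,25],
    [0,0,30],
    [0,0,35],
    [0,0,38]
  ]
}}

```text
clock: 44.05
eef_pos: [0.5905, 0.129, 0.1661]
tool_rot: [0.804, 0.595, 0.0, 0.0]
ft_force: [0.3, -0.2, -0.3]
grip_width: 0.0643
```

```bash
python3 go.py .6408 .0170 .165 73.35
```

```text
t 44.05 at [0.5905 0.129  0.1661] th 73.06 j6 0.51 F [ 0.3 -0.2 -0.3] w 0.0643
linear [-0.0925, 0.0808, 0.0012] rot [0.03, 0.01, -0.29] rows 2.945566182175978 0.04123533701466015
```

Emit:
{"name": "jog_arm", "arguments": {
  "jaw": [1,1,1,1,1,1,1,1],
  "linear": [
    [-0.03,0.025,0],
    [-0.06,0.05,0],
    [-0.08,0.07,0],
    [-0.0885,0.079,0],
    [-0.0885,0.079,0],
    [-0.0885,0.079,0],
    [-0.0885,0.079,0],
    [-0.0885,0.079,0]
  ],
  "delta_rot": [
    [0,0,-0.2],
    [0,0,-0.2],
    [0,0,-0.2],
    [0,0,-0.2],
    [0,0,-0.2],
    [0,0,-0.2],
    [0,0,-0.2],
    [0,0,-0.2]
  ]
}}

```text
clock: 44.72
eef_pos: [0.6393, 0.0259, 0.166]
tool_rot: [0.8, 0.6, -0.0, -0.0]
ft_force: [0.5, 0.4, -0.4]
grip_width: 0.0639
```

```bash
python3 pw.py 19 3 scene side; python3 go.py .5836 .0342 .105 73.35
```

```text
wrist section 8295 [ 0.5823  0.0335 -0.288   0.035 ] -16.5 0.00032 z-exp -0.3 board [ 5.829e-01  3.360e-02 -2.816e-01 -3.000e-04] -16.14 rel dx,dy mm -0.59 -0.25
scene section 607 [ 0.5837  0.0332 -0.2753  0.0357] -15.77 0.00091 z-exp 0.44 board [ 5.832e-01  3.410e-02 -2.916e-01  2.000e-04] -16.71 rel dx,dy mm 0.84 -0.73
side section 551 [ 0.5843  0.0329 -0.2963  0.0344] -16.98 0.00073 z-exp -0.92 board [ 5.847e-01  3.470e-02 -2.837e-01 -4.000e-04] -16.26 rel dx,dy mm 0.08 -1.85
t 44.87 at [0.6396 0.0257 0.1662] th 73.68 j6 0.32 F [ 0.3  0.4 -1.4] w 0.0643
linear [-0.0076, -0.0562, 0.0611] rot [0.0, -0.01, 0.33] rows 1.9997098898361059 0.04620567910677719
```

Emit:
{"name": "jog_arm", "arguments": {
  "jaw": [1,1,1,1,1,1,1,1],
  "linear": [
    [-0.003,-0.015,0],
    [-0.006,-0.035,0],
    [-0.0075,-0.05,0],
    [-0.0075,-0.056,0.01],
    [-0.0075,-0.056,0.025],
    [-0.0075,-0.056,0.04],
    [-0.0075,-0.056,0.053],
    [-0.0075,-0.056,0.056]
  ],
  "delta_rot": [
    [0,0,0.3],
    [0,0,0.3],
    [0,0,0.3],
    [0,0,0.3],
    [0,0,0.3],
    [0,0,0.3],
    [0,0,0.3],
    [0,0,0.3]
  ]
}}

```text
clock: 45.53
eef_pos: [0.5823, 0.0335, 0.1078]
tool_rot: [0.802, 0.597, -0.002, -0.001]
ft_force: [-0.2, 0.4, -0.6]
grip_width: 0.0643
```

Emit:
{"name": "jog_arm", "arguments": {
  "jaw": [1,1,1,1,1,1,1,1],
  "linear": [
    [0,0,0],
    [0,0,0],
    [0,0,0.002],
    [0,0,0.005],
    [0,0,0.009],
    [0,0,0.013],
    [0,0,0.015],
    [0,0,0.015]
  ],
  "delta_rot": [
    [0,0,0],
    [0,0,0],
    [0,0,0],
    [0,0,0],
    [0,0,0],
    [0,0,0],
    [0,0,0],
    [0,0,0]
  ]
}}

```text
clock: 46.2
eef_pos: [0.5836, 0.0328, 0.0941]
tool_rot: [0.803, 0.597, -0.001, -0.0]
ft_force: [0.0, -0.3, -1.2]
grip_width: 0.064
```

```bash
python3 go.py .5836 .0342 .085 73.35
```

```text
t 46.2 at [0.5836 0.0328 0.0941] th 73.26 j6 0.35 F [ 0.  -0.3 -1.2] w 0.064
linear [0.0014, -0.0004, 0.0091] rot [-0.08, 0.03, -0.09] rows 0.2207302616209159 0.01790504181492412
```

Emit:
{"name": "jog_arm", "arguments": {
  "jaw": [1,1,1,1,1,1,1,1],
  "linear": [
    [0.0015,0,0.001],
    [0.0015,0,0.003],
    [0.0015,0,0.005],
    [0.0015,0,0.007],
    [0.0015,0,0.009],
    [0.0015,0,0.009],
    [0.0015,0,0.009],
    [0.0015,0,0.009]
  ],
  "delta_rot": [
    [0,0,0],
    [0,0,0],
    [0,0,0],
    [0,0,0],
    [0,0,0],
    [0,0,0],
    [0,0,0],
    [0,0,0]
  ]
}}

```text
clock: 46.87
eef_pos: [0.5855, 0.034, 0.087]
tool_rot: [0.803, 0.597, 0.001, 0.001]
ft_force: [-1.1, -2.0, 5.6]
grip_width: 0.0643
```

```bash
python3 go.py .5836 .0342 .085 73.35
```

```text
t 46.87 at [0.5855 0.034  0.087 ] th 73.24 j6 0.35 F [-1.1 -2.   5.6] w 0.0643
linear [-0.0004, -0.0019, 0.002] rot [0.14, -0.01, -0.11] rows 0.06570488479361868 0.02452040886830909
```

Emit:
{"name": "jog_arm", "arguments": {
  "jaw": [0.8,0.6,0.4,0.2,0,0,0,0],
  "linear": [
    [0,0,0],
    [0,0,0],
    [0,0,0],
    [0,0,0],
    [0,0,0],
    [0,0,0],
    [0,0,0],
    [0,0,0]
  ],
  "delta_rot": [
    [0,0,0],
    [0,0,0],
    [0,0,0],
    [0,0,0],
    [0,0,0],
    [0,0,0],
    [0,0,0],
    [0,0,0]
  ]
}}

```text
clock: 47.53
eef_pos: [0.5843, 0.0344, 0.0855]
tool_rot: [0.802, 0.597, -0.0, -0.0]
ft_force: [0.3, -0.2, -0.1]
grip_width: 0.0855
```

```bash
python3 go.py .5840 .0346 .068 73.35
```

```text
t 47.53 at [0.5843 0.0344 0.0855] th 73.27 j6 0.35 F [ 0.3 -0.2 -0.1] w 0.0855
linear [0.0001, -0.0003, 0.0175] rot [-0.05, 0.01, -0.08] rows 0.42049898595088664 0.013139892977072798
```

Emit:
{"name": "jog_arm", "arguments": {
  "jaw": [0,0,0,0.3,0.6,1,1,1],
  "linear": [
    [0.0002,-0.0003,0.006],
    [0.0002,-0.0003,0.013],
    [0.0002,-0.0003,0.0175],
    [0.0002,-0.0003,0.0175],
    [0.0002,-0.0003,0.0175],
    [0.0002,-0.0003,0.0175],
    [0.0002,-0.0003,0.0175],
    [0.0002,-0.0003,0.0175]
  ],
  "delta_rot": [
    [0,0,-0.1],
    [0,0,-0.1],
    [0,0,-0.1],
    [0,0,-0.1],
    [0,0,-0.1],
    [0,0,-0.1],
    [0,0,-0.1],
    [0,0,-0.1]
  ]
}}

```text
clock: 48.2
eef_pos: [0.5837, 0.0345, 0.0679]
tool_rot: [0.802, 0.597, -0.001, -0.0]
ft_force: [0.3, -0.2, -2.3]
grip_width: 0.0652
```

Emit:
{"name": "jog_arm", "arguments": {
  "jaw": [1,1,0.8,0.6,0.3,0,0,0],
  "linear": [
    [0,0,0],
    [0,0,0],
    [0,0,0],
    [0,0,0],
    [0,0,0],
    [0,0,0],
    [0,0,0],
    [0,0,0]
  ],
  "delta_rot": [
    [0,0,0],
    [0,0,0],
    [0,0,0],
    [0,0,0],
    [0,0,0],
    [0,0,0],
    [0,0,0],
    [0,0,0]
  ]
}}

```text
clock: 48.87
eef_pos: [0.5855, 0.0346, 0.0694]
tool_rot: [0.802, 0.597, 0.001, 0.001]
ft_force: [1.3, 0.9, 0.8]
grip_width: 0.0858
```

```bash
python3 go.py .5840 .0346 .068 73.35
```

```text
t 48.87 at [0.5855 0.0346 0.0694] th 73.36 j6 0.35 F [1.3 0.9 0.8] w 0.0858
linear [-0.0004, -0.0014, 0.0014] rot [0.14, -0.05, 0.01] rows 0.04855445001948511 0.021373607928186454
```

Emit:
{"name": "jog_arm", "arguments": {
  "jaw": [0,0,0,0,0,0,0,0],
  "linear": [
    [0,0,-0.01],
    [0,0,-0.03],
    [0,0,-0.06],
    [0,0,-0.09],
    [0,0,-0.11],
    [0,0.015,-0.11],
    [0,0.03,-0.11],
    [0,0.03,-0.11]
  ],
  "delta_rot": [
    [0,0,0],
    [0,0,0],
    [0,0,0],
    [0,0,0],
    [0,0,0],
    [0,0,0],
    [0,0,0],
    [0,0,0]
  ]
}}

```text
clock: 49.53
eef_pos: [0.6159, 0.0254, 0.1806]
tool_rot: [0.802, 0.597, 0.002, 0.002]
ft_force: [0.3, -0.2, -0.4]
grip_width: 0.0854
```

```bash
python3 pw.py 20 4 scene side
python3 - <<'E'
from fit import *
im,_,_=load('side20'); cv2.imwrite('pics/c20.png',cv2.resize(im[160:250,140:320,::-1],None,fx=4.4,fy=4.4,interpolation=2))
for fs in (['side20'],['scene20'],['scene20','side20']):
    a=np.vstack(near(fs,.387,0,.055,.006,.13)); r,e=best(a,sdf_keeper,0,freez=True); print('keeper',len(a),r.round(4),np.degrees(r[2]),e)
E
python3 go.py .386 0 .2 0
```

```text
wrist section 7514 [ 0.5823  0.0337 -0.2883  0.042 ] -16.52 0.00031 z-exp -0.36 board [ 5.827e-01  3.390e-02 -2.934e-01 -3.000e-04] -16.81 rel dx,dy mm -0.34 -0.34
scene section 802 [ 0.5836  0.0335 -0.277   0.0427] -15.87 0.00088 z-exp 0.29 board [ 5.833e-01  3.380e-02 -2.881e-01  1.000e-04] -16.51 rel dx,dy mm 0.38 -0.26
side section 571 [ 0.5846  0.033  -0.2879  0.0412] -16.5 0.00087 z-exp -1.18 board [ 5.845e-01  3.480e-02 -2.858e-01 -4.000e-04] -16.38 rel dx,dy mm 0.62 -1.69
keeper 778 [ 0.3897  0.0018  0.0028 -0.0005] 0.15761612450105142 0.0007209190490313159
keeper 929 [ 3.877e-01  2.000e-04  1.000e-02 -1.000e-04] 0.575492977282942 0.0009080168375785328
keeper 1707 [ 0.3884  0.0011  0.0067 -0.0005] 0.3839275540570445 0.0009958281232239144
t 49.68 at [0.6126 0.026  0.1786] th 73.35 j6 0.33 F [-0.4 -0.   0.5] w 0.085
linear [-0.0898, -0.2097, -0.0213] rot [-0.02, 0.02, 73.35] rows 5.494441745871545 10.244456062112699
```

View pics/c20.png

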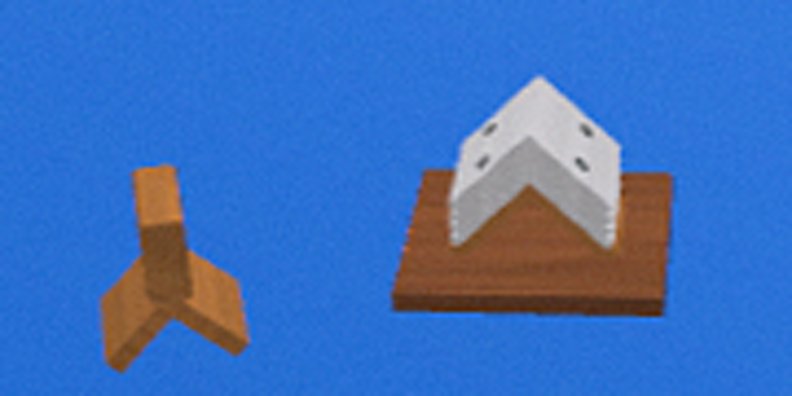

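View pics/wrist20.png

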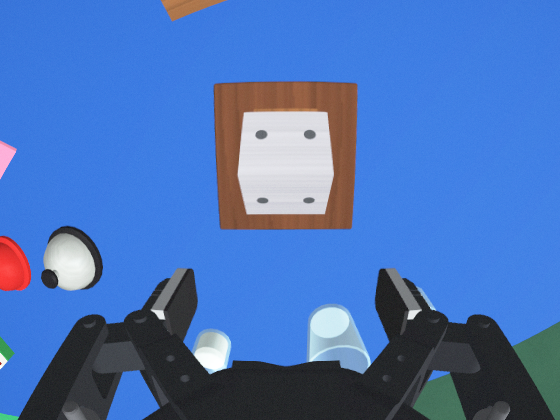

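Emit:
{"name": "jog_arm", "arguments": {
  "jaw": [0,0,0,0,0,0,0,0],
  "linear": [
    [-0.01,-0.018,-0.01],
    [-0.025,-0.045,-0.02],
    [-0.04,-0.075,-0.02],
    [-0.057,-0.105,-0.02],
    [-0.075,-0.13,-0.02],
    [-0.095,-0.155,-0.02],
    [-0.115,-0.175,-0.02],
    [-0.135,-0.19,-0.02]
  ],
  "delta_rot": [
    [0,0,7],
    [0,0,14],
    [0,0,21],
    [0,0,28],
    [0,0,35],
    [0,0,42],
    [0,0,49],
    [0,0,56]
  ]
}}

```text
clock: 50.35
eef_pos: [0.3891, -0.0487, 0.1982]
tool_rot: [0.989, 0.149, -0.001, -0.0]
ft_force: [-0.8, 0.6, 1.0]
grip_width: 0.085
```

```bash
python3 go.py .387 -0.05 .19 0
```

```text
t 50.35 at [ 0.3891 -0.0487  0.1982] th 17.08 j6 1.15 F [-0.8  0.6  1. ] w 0.085
linear [-0.0024, 0.0006, 0.0082] rot [-0.03, 0.08, 17.08] rows 0.20609792965249513 2.3861685093841247
```

Emit:
{"name": "jog_arm", "arguments": {
  "jaw": [0,0,0,0,0,0,0,0],
  "linear": [
    [0,0,0.005],
    [0,0,0.008],
    [0,0,0.008],
    [0,0,0.008],
    [0,0,0.008],
    [0,0,0.008],
    [0,0,0.008],
    [0,0,0.008]
  ],
  "delta_rot": [
    [0,0,7],
    [0,0,14],
    [0,0,17],
    [0,0,17],
    [0,0,17],
    [0,0,17],
    [0,0,17],
    [0,0,17]
  ]
}}

```text
clock: 51.02
eef_pos: [0.3924, -0.0489, 0.1905]
tool_rot: [1.0, 0.004, 0.0, 0.0]
ft_force: [-0.4, -0.0, -0.0]
grip_width: 0.0853
```

```bash
python3 - <<'E'
from fit import *
from go import go
snap('wrist','wrist21')
a=near(['wrist21'],.387,0.0,.055,.006,.13)[0]; r,e=best(a,sdf_keeper,0,freez=True); print('keeper',len(a),r.round(4),np.degrees(r[2]),e)
go(r[0],r[1],.067,np.degrees(r[2]))
E
```

```text
keeper 5233 [ 0.3872  0.      0.0053 -0.0004] 0.30272996732504803 0.0003891328131577741
t 51.07 at [ 0.3924 -0.0489  0.1904] th 0.4 j6 1.44 F [-0.5  0.6 -0.6] w 0.0852
linear [-0.0049, -0.0489, 0.1234] rot [-0.0, 0.0, 0.09] rows 3.1859955966041467 0.0131451118432666
```

View pics/wrist21.png

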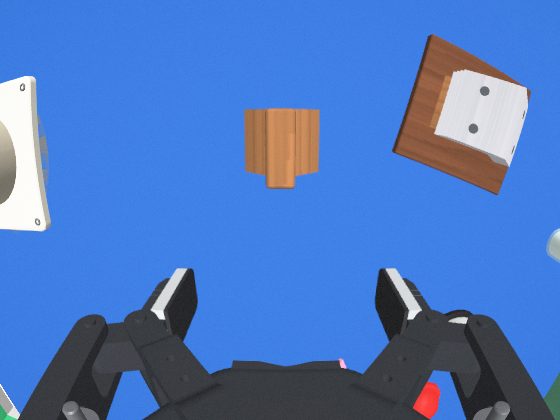

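Emit:
{"name": "jog_arm", "arguments": {
  "jaw": [0,0,0,0,0,0,0,0],
  "linear": [
    [-0.002,-0.015,0],
    [-0.005,-0.035,0],
    [-0.005,-0.049,0.01],
    [-0.005,-0.049,0.035],
    [-0.005,-0.049,0.06],
    [-0.005,-0.049,0.09],
    [-0.005,-0.049,0.11],
    [-0.005,-0.049,0.12]
  ],
  "delta_rot": [
    [0,0,0],
    [0,0,0],
    [0,0,0],
    [0,0,0],
    [0,0,0],
    [0,0,0],
    [0,0,0],
    [0,0,0]
  ]
}}

```text
clock: 51.73
eef_pos: [0.3851, 0.0001, 0.0679]
tool_rot: [1.0, 0.003, -0.002, -0.0]
ft_force: [-0.5, 0.3, 0.9]
grip_width: 0.0853
```

```bash
python3 go.py .3872 0 .0675 0.3
```

```text
t 51.73 at [3.851e-01 1.000e-04 6.790e-02] th 0.4 j6 1.56 F [-0.5  0.3  0.9] w 0.0853
linear [0.0021, 0.0002, 0.0004] rot [-0.0, 0.25, 0.1] rows 0.052158744357676624 0.03810521970758854
```

Emit:
{"name": "jog_arm", "arguments": {
  "jaw": [0,0.3,0.6,0.8,1,1,1,1],
  "linear": [
    [0,0,0],
    [0,0,0],
    [0,0,0],
    [0,0,0],
    [0,0,0],
    [0,0,0],
    [0,0,0],
    [0,0,0]
  ],
  "delta_rot": [
    [0,0,0],
    [0,0,0],
    [0,0,0],
    [0,0,0],
    [0,0,0],
    [0,0,0],
    [0,0,0],
    [0,0,0]
  ]
}}

```text
clock: 52.4
eef_pos: [0.3878, -0.0, 0.0712]
tool_rot: [1.0, 0.003, 0.001, -0.0]
ft_force: [-0.3, 1.0, 5.6]
grip_width: 0.0209
```

Emit:
{"name": "jog_arm", "arguments": {
  "jaw": [1,1,1,1,1,1,1,1],
  "linear": [
    [0,0,0],
    [0,0,0],
    [0,0,0],
    [0,0,0],
    [0,0,0],
    [0,0,0],
    [0,0,0],
    [0,0,0]
  ],
  "delta_rot": [
    [0,0,0],
    [0,0,0],
    [0,0,0],
    [0,0,0],
    [0,0,0],
    [0,0,0],
    [0,0,0],
    [0,0,0]
  ]
}}

```text
clock: 53.07
eef_pos: [0.3878, -0.0, 0.0712]
tool_rot: [1.0, 0.003, 0.001, -0.0]
ft_force: [-0.9, 0.6, 6.4]
grip_width: 0.0211
```

```bash
python3 go.py .5824 .0338 .2 -16.6
```

```text
t 53.07 at [ 0.3878 -0.      0.0712] th 0.36 j6 1.56 F [-0.9  0.6  6.4] w 0.0211
linear [0.195, -0.0326, -0.1284] rot [-0.02, -0.1, 16.96] rows 5.653623152295066 2.3683881931399497
```

Emit:
{"name": "jog_arm", "arguments": {
  "jaw": [1,1,1,1,1,1,1,1],
  "linear": [
    [0,0,-0.015],
    [0,0,-0.04],
    [0,0,-0.07],
    [0,0,-0.1],
    [0.015,-0.003,-0.125],
    [0.045,-0.008,-0.128],
    [0.08,-0.013,-0.128],
    [0.115,-0.019,-0.128]
  ],
  "delta_rot": [
    [0,0,0],
    [0,0,0],
    [0,0,2],
    [0,0,5],
    [0,0,8],
    [0,0,11],
    [0,0,14],
    [0,0,17]
  ]
}}

```text
clock: 53.73
eef_pos: [0.503, 0.0198, 0.199]
tool_rot: [0.989, -0.146, 0.001, -0.0]
ft_force: [-0.5, -0.5, -2.0]
grip_width: 0.021
```

```bash
python3 - <<'E'
from fit import *
from go import go
from look import near
import pile
for n in('scene','side'): snap(n,n+'22')
pile.pile(['scene22','side22'],4)
go(.5824,.0336,.19,-16.55)
E
```

```text
scene22 pile top 972 [ 0.5836  0.0334 -0.2865  0.0425] yaw -16.41 err 0.00091 local dx,dy mm 1.24 0.0
side22 pile top 746 [ 0.5845  0.0329 -0.2856  0.041 ] yaw -16.37 err 0.00099 local dx,dy mm 2.31 -0.25
t 53.83 at [0.5065 0.0205 0.197 ] th -16.64 j6 1.9 F [ 0.1 -0.  -2.5] w 0.0213
linear [0.069, -0.0343, 0.0071] rot [-0.06, -0.1, -0.09] rows 1.85430125175895 0.02011555372651529
```

Emit:
{"name": "jog_arm", "arguments": {
  "jaw": [1,1,1,1,1,1,1,1],
  "linear": [
    [0.015,-0.008,0],
    [0.035,-0.018,0],
    [0.055,-0.027,0],
    [0.068,-0.034,0.005],
    [0.068,-0.034,0.012],
    [0.068,-0.034,0.02],
    [0.068,-0.034,0.03],
    [0.068,-0.034,0.035]
  ],
  "delta_rot": [
    [0,0,0],
    [0,0,0],
    [0,0,0],
    [0,0,0],
    [0,0,0],
    [0,0,0],
    [0,0,0],
    [0,0,0]
  ]
}}

```text
clock: 54.5
eef_pos: [0.5744, 0.0325, 0.1611]
tool_rot: [0.989, -0.145, -0.002, 0.0]
ft_force: [-0.6, 0.2, -3.3]
grip_width: 0.0214
```

Emit:
{"name": "jog_arm", "arguments": {
  "jaw": [1,1,1,1,1,1,1,1],
  "linear": [
    [0,0,0],
    [0,0,0.003],
    [0,0,0.008],
    [0,0,0.012],
    [0,0,0.015],
    [0,0,0.015],
    [0,0,0.015],
    [0,0,0.015]
  ],
  "delta_rot": [
    [0,0,0],
    [0,0,0],
    [0,0,0],
    [0,0,0],
    [0,0,0],
    [0,0,0],
    [0,0,0],
    [0,0,0]
  ]
}}

```text
clock: 55.17
eef_pos: [0.577, 0.0328, 0.1486]
tool_rot: [0.989, -0.145, 0.0, -0.0]
ft_force: [0.3, 0.1, -1.9]
grip_width: 0.0207
```

```bash
python3 go.py .5824 .0336 .1315 -16.55
```

```text
t 55.17 at [0.577  0.0328 0.1486] th -16.64 j6 1.92 F [ 0.3  0.1 -1.9] w 0.0207
linear [0.0049, -0.0023, 0.0171] rot [-0.01, -0.02, -0.09] rows 0.43019610560947186 0.012977923450643303
```

Emit:
{"name": "jog_arm", "arguments": {
  "jaw": [1,1,1,1,1,1,1,1],
  "linear": [
    [0.002,-0.001,0],
    [0.005,-0.0023,0],
    [0.005,-0.0023,0.003],
    [0.005,-0.0023,0.006],
    [0.005,-0.0023,0.009],
    [0.005,-0.0023,0.012],
    [0.005,-0.0023,0.013],
    [0.005,-0.0023,0.013]
  ],
  "delta_rot": [
    [0,0,0],
    [0,0,0],
    [0,0,0],
    [0,0,0],
    [0,0,0],
    [0,0,0],
    [0,0,0],
    [0,0,0]
  ]
}}

```text
clock: 55.83
eef_pos: [0.5818, 0.0336, 0.1347]
tool_rot: [0.989, -0.145, -0.001, 0.0]
ft_force: [-1.1, 0.5, -1.3]
grip_width: 0.0214
```

```bash
python3 go.py .5824 .0336 .1315 -16.55
```

```text
t 55.83 at [0.5818 0.0336 0.1347] th -16.64 j6 1.92 F [-1.1  0.5 -1.3] w 0.0214
linear [0.0006, -0.0002, 0.0032] rot [0.03, 0.07, -0.09] rows 0.07886132209665626 0.016757344948369862
```

Emit:
{"name": "jog_arm", "arguments": {
  "jaw": [1,1,1,1,1,1,1,1],
  "linear": [
    [0.0005,0,0.001],
    [0.0005,0,0.002],
    [0.0005,0,0.003],
    [0.0005,0,0.004],
    [0.0005,0,0.0045],
    [0.0005,0,0.0045],
    [0.0005,0,0.0045],
    [0.0005,0,0.0045]
  ],
  "delta_rot": [
    [0,0,0],
    [0,0,0],
    [0,0,0],
    [0,0,0],
    [0,0,0],
    [0,0,0],
    [0,0,0],
    [0,0,0]
  ]
}}

```text
clock: 56.5
eef_pos: [0.5828, 0.0335, 0.1315]
tool_rot: [0.989, -0.145, 0.0, -0.0]
ft_force: [-3.0, -0.4, 3.3]
grip_width: 0.021
```

```bash
python3 go.py .5824 .0336 .1315 -16.55
```

```text
t 56.5 at [0.5828 0.0335 0.1315] th -16.63 j6 1.92 F [-3.  -0.4  3.3] w 0.021
linear [-0.0004, 0.0, 0.0] rot [-0.02, -0.02, -0.08] rows 0.00904744709207414 0.01227794096341633
```

Seated at the expected height of 0.1315. Release and back away straight up.

Emit:
{"name": "jog_arm", "arguments": {
  "jaw": [0.9,0.8,0.6,0.4,0.2,0,0,0],
  "linear": [
    [0,0,0],
    [0,0,0],
    [0,0,0],
    [0,0,0],
    [0,0,0],
    [0,0,0],
    [0,0,0],
    [0,0,0]
  ],
  "delta_rot": [
    [0,0,0],
    [0,0,0],
    [0,0,0],
    [0,0,0],
    [0,0,0],
    [0,0,0],
    [0,0,0],
    [0,0,0]
  ]
}}

```text
clock: 57.17
eef_pos: [0.5829, 0.0335, 0.1308]
tool_rot: [0.989, -0.145, -0.0, -0.0]
ft_force: [0.2, 0.2, 0.3]
grip_width: 0.0854
```

Emit:
{"name": "jog_arm", "arguments": {
  "jaw": [0,0,0,0,0,0,0,0],
  "linear": [
    [0,0,0],
    [0,0,-0.02],
    [0,0,-0.05],
    [0,0,-0.08],
    [0,0.02,-0.09],
    [0,0.05,-0.09],
    [0,0.08,-0.09],
    [0,0.08,-0.09]
  ],
  "delta_rot": [
    [0,0,0],
    [0,0,0],
    [0,0,0],
    [0,0,0],
    [0,0,0],
    [0,0,0],
    [0,0,0],
    [0,0,0]
  ]
}}

```text
clock: 57.83
eef_pos: [0.5587, -0.0472, 0.2215]
tool_rot: [0.989, -0.147, 0.0, 0.001]
ft_force: [0.4, 0.9, -1.3]
grip_width: 0.0853
```

```bash
cat > fin.py <<'E'
import sys
from pile import *
t=sys.argv[1]
for n in sys.argv[2:]:
    snap(n,n+t)
    a=near([n+t],RX[0],RX[1],.06,.101,.16)[0]
    zo=.0601
    r,e=best(a,sdf_keeper,zo,yaws=RY+np.radians([-8,0,8]),freez=True,c=RX)
    b=near([n+t],.5825,.033,.11,.005,.018)[0]
    rb,eb=best(b,sdf_rack,0,yaws=RY+np.radians([-8,0,8]),freez=True)
    dd=r[:2]-rb[:2]; c,s_=np.cos(RY),np.sin(RY)
    print(n,'keeper',len(a),r.round(4),np.degrees(r[2]).round(2),e.round(5),'z-exp',((r[3]-zo)*1e3).round(2),'board',rb.round(4),np.degrees(rb[2]).round(2),'rel',((c*dd[0]+s_*dd[1])*1e3).round(2),((-s_*dd[0]+c*dd[1])*1e3).round(2))
E
python3 fin.py 23 wrist scene side
python3 - <<'E'
from h import *
im,_,_=load('side23'); cv2.imwrite('pics/c23.png',cv2.resize(im[130:320,170:400,::-1],None,fx=3,fy=3,interpolation=2))
E
```

```text
wrist keeper 3225 [ 0.5825  0.0338 -0.2824  0.0596] -16.18 0.00049 z-exp -0.45 board [ 5.825e-01  3.340e-02 -2.919e-01 -3.000e-04] -16.73 rel -0.14 0.41
scene keeper 569 [ 0.583   0.034  -0.282   0.0603] -16.15 0.00067 z-exp 0.18 board [ 5.832e-01  3.400e-02 -2.869e-01  1.000e-04] -16.44 rel -0.23 -0.09
side keeper 309 [ 0.5849  0.0354 -0.2989  0.0593] -17.13 0.00073 z-exp -0.75 board [ 5.849e-01  3.490e-02 -2.915e-01 -4.000e-04] -16.7 rel -0.09 0.46
```

View pics/c23.png

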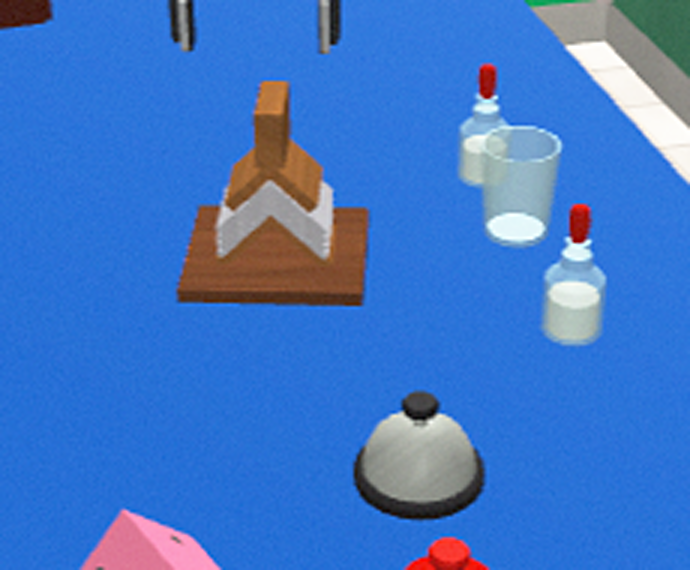

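View pics/wrist23.png

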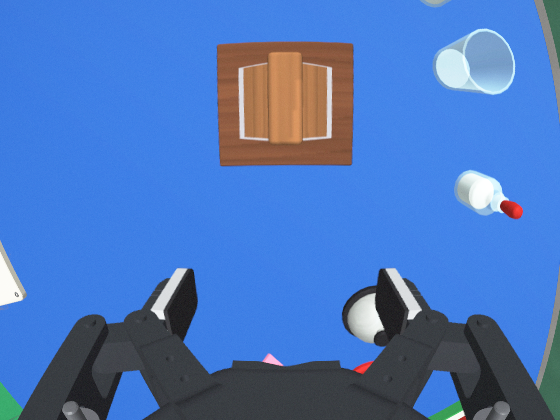

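```bash
python3 go.py .603 -.300 .18 -16.6
```

```text
t 57.98 at [ 0.5599 -0.0433  0.221 ] th -16.69 j6 1.78 F [ 0.1 -0.6 -0.9] w 0.0854
linear [0.115, 0.2335, 0.0409] rot [-0.03, -0.01, -0.09] rows 6.319004462519666 0.013758972702349943
```

Emit:
{"name": "jog_arm", "arguments": {
  "jaw": [0,0.3,0.6,0.8,1,1,1,1],
  "linear": [
    [0.01,0.02,0],
    [0.028,0.056,0],
    [0.046,0.093,0.01],
    [0.064,0.13,0.02],
    [0.082,0.167,0.03],
    [0.1,0.203,0.04],
    [0.115,0.2335,0.04],
    [0.115,0.2335,0.04]
  ],
  "delta_rot": [
    [0,0,0],
    [0,0,0],
    [0,0,0],
    [0,0,0],
    [0,0,0],
    [0,0,0],
    [0,0,0],
    [0,0,0]
  ]
}}

```text
clock: 58.65
eef_pos: [0.6033, -0.3053, 0.1779]
tool_rot: [0.989, -0.147, -0.001, 0.001]
ft_force: [-0.2, 0.4, -0.0]
grip_width: 0.0008
```

Emit:
{"name": "jog_arm", "arguments": {
  "jaw": [1,1,1,1,1,1,1,1],
  "linear": [
    [0,0,0],
    [0,0,0],
    [0,0,0],
    [0,0,0],
    [0,0,0],
    [0,0,0],
    [0,0,0],
    [0,0,0]
  ],
  "delta_rot": [
    [0,0,0],
    [0,0,0],
    [0,0,0],
    [0,0,0],
    [0,0,0],
    [0,0,0],
    [0,0,0],
    [0,0,0]
  ]
}}

```text
clock: 59.32
eef_pos: [0.6033, -0.2994, 0.1813]
tool_rot: [0.99, -0.144, 0.0, 0.0]
ft_force: [0.1, 0.4, 0.0]
grip_width: -0.0004
```

```bash
python3 - <<'E'
from h import *
from go import go
im,d,c=snap('wrist','wrist24'); P=cloud(d,c,True)
I=im.astype(int); m=(d>0)&(np.hypot(P[...,0]-.6185,P[...,1]+.2485)<.04)&(P[...,2]>.055)&(P[...,2]<.068)
q=P[m]; v,u=np.where(m); print(m.sum(),'px',u.mean(),v.mean(),q.mean(0).round(4),np.percentile(q,[1,99],0).round(4), 'mid',(np.percentile(q,[1,99],0).mean(0)).round(4))
m=(d>0)&(np.hypot(P[...,0]-.6185,P[...,1]+.2485)<.06)&(P[...,2]>.003)&(P[...,2]<.05)
q=P[m]; print('dome fit extents',np.percentile(q,[.3,99.7],0).round(4))
q=q[(q[:,2]<.04)&(q[:,2]>.02)]
# sphere centre axis: circle fits per height
from scipy.optimize import least_squares
r=least_squares(lambda p:np.sqrt((q[:,0]-p[0])**2+(q[:,1]-p[1])**2+(q[:,2]-p[2])**2)-p[3],[.6185,-.2485,.0,.04],loss='soft_l1',f_scale=.001); print('sphere',r.x.round(4))
go(.6185,-.2485,.1,-16.6)
E
```

```text
726 px 284.41322314049586 140.46969696969697 [ 0.6175 -0.2472  0.0593] [[ 0.6066 -0.2582  0.0564]
 [ 0.6283 -0.2363  0.0612]] mid [ 0.6174 -0.2473  0.0588]
dome fit extents [[ 0.5768 -0.2875  0.0047]
 [ 0.6582 -0.2066  0.0421]]
sphere [ 0.6176 -0.2472  0.0072  0.0363]
t 59.37 at [ 0.6033 -0.2996  0.1812] th -16.62 j6 1.4 F [-0.7  0.   0.3] w -0.0003
linear [-0.0, -0.0533, 0.0812] rot [0.0, -0.02, -0.02] rows 2.3288886801058437 0.0038887211258832968
```

View pics/wrist24.png

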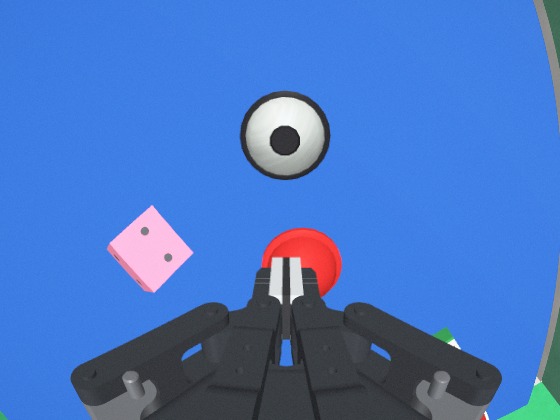

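The wrist view shows the black button at (285,140), world position (0.6175, -0.2472, 0.060). The fingers are shut at (286,285), over the red bell but well above it.

```bash
python3 go.py .6175 -.2472 .09 -16.6
```

```text
t 59.37 at [ 0.6033 -0.2996  0.1812] th -16.62 j6 1.4 F [-0.7  0.   0.3] w -0.0003
linear [-0.0014, -0.0543, 0.0912] rot [0.0, -0.02, -0.02] rows 2.544640832813494 0.0038887211258832968
```

Emit:
{"name": "jog_arm", "arguments": {
  "jaw": [1,1,1,1,1,1,1,1],
  "linear": [
    [0,-0.015,0],
    [-0.001,-0.035,0],
    [-0.0014,-0.0543,0.01],
    [-0.0014,-0.0543,0.035],
    [-0.0014,-0.0543,0.06],
    [-0.0014,-0.0543,0.08],
    [-0.0014,-0.0543,0.09],
    [-0.0014,-0.0543,0.09]
  ],
  "delta_rot": [
    [0,0,0],
    [0,0,0],
    [0,0,0],
    [0,0,0],
    [0,0,0],
    [0,0,0],
    [0,0,0],
    [0,0,0]
  ]
}}

```text
clock: 60.03
eef_pos: [0.6156, -0.2458, 0.0877]
tool_rot: [0.99, -0.144, -0.003, -0.001]
ft_force: [-0.4, 0.0, -0.3]
grip_width: -0.0001
```

Emit:
{"name": "jog_arm", "arguments": {
  "jaw": [1,1,1,1,1,1,1,1],
  "linear": [
    [0,0,0],
    [0,0,0],
    [0,0,0.002],
    [0,0,0.005],
    [0,0,0.008],
    [0,0,0.01],
    [0,0,0.01],
    [0,0,0.01]
  ],
  "delta_rot": [
    [0,0,0],
    [0,0,0],
    [0,0,0],
    [0,0,0],
    [0,0,0],
    [0,0,0],
    [0,0,0],
    [0,0,0]
  ]
}}

```text
clock: 60.7
eef_pos: [0.6172, -0.2474, 0.0807]
tool_rot: [0.989, -0.145, -0.0, -0.0]
ft_force: [0.5, 0.5, -0.1]
grip_width: 0.0001
```

```bash
python3 go.py .6175 -.2472 .069 -16.6
```

```text
t 60.7 at [ 0.6172 -0.2474  0.0807] th -16.64 j6 1.48 F [ 0.5  0.5 -0.1] w 0.0001
linear [0.0002, -0.0003, 0.0117] rot [-0.0, 0.03, -0.04] rows 0.2803513645036094 0.0074814184691246255
```

Emit:
{"name": "jog_arm", "arguments": {
  "jaw": [1,1,1,1,1,1,1,1],
  "linear": [
    [0,0,0.002],
    [0,0,0.004],
    [0,0,0.006],
    [0,0,0.008],
    [0,0,0.01],
    [0,0,0.012],
    [0,0,0.014],
    [0,0,0.014]
  ],
  "delta_rot": [
    [0,0,0],
    [0,0,0],
    [0,0,0],
    [0,0,0],
    [0,0,0],
    [0,0,0],
    [0,0,0],
    [0,0,0]
  ]
}}

```text
clock: 61.37
eef_pos: [0.6177, -0.2475, 0.069]
tool_rot: [0.989, -0.145, 0.001, 0.0]
ft_force: [-3.6, 1.8, 10.3]
grip_width: 0.0004
```

Emit:
{"name": "jog_arm", "arguments": {
  "jaw": [1,1,1,1,1,1,1,1],
  "linear": [
    [0,0,0.001],
    [0,0,0.001],
    [0,0,0.001],
    [0,0,0.001],
    [0,0,0.001],
    [0,0,0.001],
    [0,0,0.001],
    [0,0,0.001]
  ],
  "delta_rot": [
    [0,0,0],
    [0,0,0],
    [0,0,0],
    [0,0,0],
    [0,0,0],
    [0,0,0],
    [0,0,0],
    [0,0,0]
  ]
}}

```text
clock: 62.03
eef_pos: [0.6177, -0.2476, 0.0689]
tool_rot: [0.989, -0.145, 0.001, 0.0]
ft_force: [-5.4, 2.0, 15.2]
grip_width: -0.0
```

```bash
python3 - <<'E'
from h import *
from go import go
im,d,c=snap('side','side25'); cv2.imwrite('pics/c25.png',cv2.resize(im[200:330,240:400,::-1],None,fx=4,fy=4,interpolation=2))
go(.6175,-.2472,.069,-16.6)
E
```

```text
t 62.08 at [ 0.6177 -0.2475  0.0689] th -16.64 j6 1.48 F [-5.7  2.4 15.1] w -0.0
linear [-0.0003, -0.0003, -0.0001] rot [0.01, -0.13, -0.04] rows 0.00913702934408343 0.018511354045025012
```

View pics/c25.png

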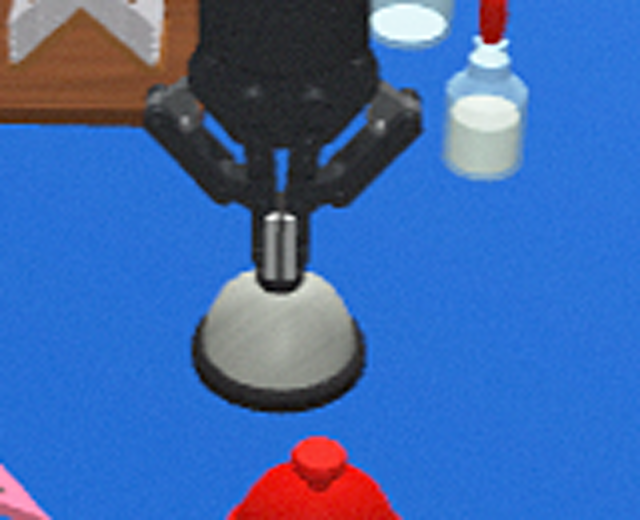

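The plunger is at its stop: TCP 0.0689 is the expected stop height, and the force rose from 10 to 15 N with no further travel. Now lift off.

Emit:
{"name": "jog_arm", "arguments": {
  "jaw": [1,1,1,1,1,1,1,1],
  "linear": [
    [0,0,-0.005],
    [0,0,-0.015],
    [0,0,-0.03],
    [0,0,-0.05],
    [0,0,-0.08],
    [0,0,-0.11],
    [0,0.02,-0.13],
    [0,0.05,-0.13]
  ],
  "delta_rot": [
    [0,0,0],
    [0,0,0],
    [0,0,0],
    [0,0,0],
    [0,0,0],
    [0,0,0],
    [0,0,0],
    [0,0,0]
  ]
}}

```text
clock: 62.75
eef_pos: [0.6064, -0.2942, 0.2023]
tool_rot: [0.99, -0.142, 0.005, 0.001]
ft_force: [0.9, -0.7, 0.3]
grip_width: -0.0003
```

Emit:
{"name": "jog_arm", "arguments": {
  "jaw": [1,1,1,1,1,1,1,1],
  "linear": [
    [-0.02,0,0],
    [-0.05,0,0],
    [-0.08,0,0],
    [-0.11,0,0],
    [-0.14,0,0],
    [-0.15,0,0],
    [-0.15,0,0],
    [-0.15,0,0]
  ],
  "delta_rot": [
    [0,0,0],
    [0,0,0],
    [0,0,0],
    [0,0,0],
    [0,0,0],
    [0,0,0],
    [0,0,0],
    [0,0,0]
  ]
}}

```text
clock: 63.42
eef_pos: [0.4594, -0.2525, 0.1963]
tool_rot: [0.989, -0.145, 0.0, 0.0]
ft_force: [0.2, -0.6, -0.4]
grip_width: 0.0002
```

```bash
python3 fin.py 26 scene side; python3 - <<'E'
from h import *
for n in('scene26','side26'):
    im,d,c=load(n); P=cloud(d,c); m=(d>0)&(np.hypot(P[...,0]-.6185,P[...,1]+.2485)<.012)&(P[...,2]>.05)&(P[...,2]<.07); print(n,'plunger z',np.percentile(P[m][:,2],[50,90]))
print(bot.get_obs()['joint_vel'].round(3), bot.get_obs()['eef_pos'])
E
python3 - <<'E'
import sys; sys.path.insert(0,'.')
E
python3 seg.py >/dev/null; python3 -c "
from seg import *
clusters('scene26');print();clusters('side26')"
```

```text
scene keeper 568 [ 0.583   0.0342 -0.288   0.0602] -16.5 0.00068 z-exp 0.07 board [ 5.830e-01  3.400e-02 -2.895e-01  1.000e-04] -16.59 rel -0.12 0.18
side keeper 288 [ 0.5849  0.035  -0.2984  0.0593] -17.09 0.00069 z-exp -0.77 board [ 5.846e-01  3.500e-02 -2.915e-01 -5.000e-04] -16.7 rel 0.35 0.07
scene26 plunger z [0.06014647 0.06211546]
side26 plunger z [0.05860775 0.06035035]
[ 0.003  0.012  0.009  0.    -0.001 -0.001] [ 0.46046791 -0.25278808  0.1961213 ]
1 6247 px 314.0 37.0 mean [0.232 0.631 0.049] zmax 0.1177 col [52. 25. 20.] ext [0.04  0.516 0.013] [0.445 0.803 0.097]
121 2093 px 283.0 204.0 mean [0.597 0.021 0.073] zmax 0.1438 col [134.  97.  63.] ext [ 0.538 -0.017  0.012] [0.633 0.061 0.143]
125 1581 px 363.0 243.0 mean [0.781 0.057 0.053] zmax 0.1035 col [127. 149. 169.] ext [ 0.752 -0.002  0.014] [0.808 0.127 0.098]
136 71 px 129.0 220.0 mean [ 0.468 -0.258  0.191] zmax 0.1998 col [64. 77. 97.] ext [ 0.457 -0.265  0.182] [ 0.475 -0.245  0.2  ]
224 992 px 119.0 283.0 mean [ 0.449 -0.317  0.029] zmax 0.0466 col [239. 146. 174.] ext [ 0.409 -0.353  0.013] [ 0.477 -0.282  0
[... 898 characters left out ...]
14] [ 0.789 -0.11   0.102]
69 156 px 221.0 218.0 mean [ 0.46  -0.261  0.192] zmax 0.1998 col [ 75.   86.  103.5] ext [ 0.447 -0.265  0.181] [ 0.475 -0.253  0.2  ]
178 920 px 310.0 280.0 mean [ 0.615 -0.261  0.033] zmax 0.0604 col [155. 158. 151.] ext [ 0.587 -0.281  0.013] [ 0.647 -0.234  0.06 ]
180 1127 px 218.0 321.0 mean [ 0.435 -0.323  0.029] zmax 0.0456 col [225. 121. 151.] ext [ 0.405 -0.356  0.013] [ 0.475 -0.286  0.045]
181 1252 px 319.0 331.0 mean [ 0.593 -0.393  0.033] zmax 0.0607 col [196.  23.  18.] ext [ 0.565 -0.414  0.013] [ 0.625 -0.364  0.06 ]
186 317 px 373.0 412.0 mean [ 0.612 -0.573  0.051] zmax 0.0535 col [219.  36.  24.] ext [ 0.586 -0.583  0.049] [ 0.635 -0.561  0.053]
```

View pics/scene26.png

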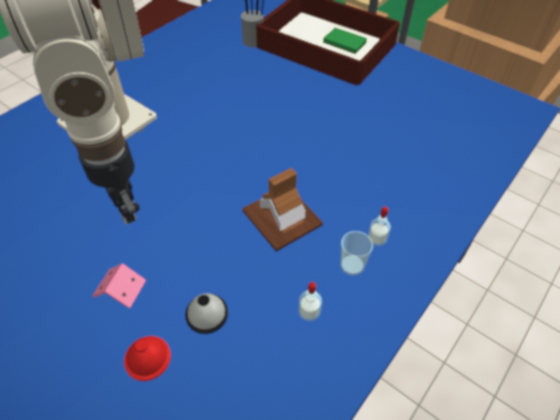

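View pics/side26.png

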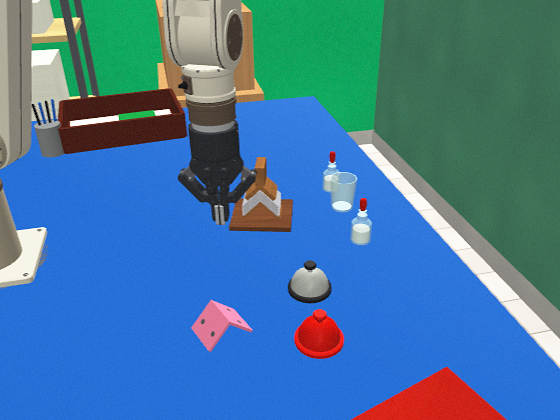

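Everything is in place: pile and keeper at scene (283,205), bell plunger back up at 0.060 m. Bottles, beaker, the pink section and the red bell read the same as at the start. Handing in.

```bash
python3 -c "
from workcell import bot
print(bot.job_done())"
```

```text
the job is handed in; nothing more can be done
None
```

The job is done and handed in at about 63 s of the 210 s allowed. I lifted the keeper off and nested all four grey sections on the ridge. I then squeezed their ends flush, put the keeper back on top, and pressed the black-button bell to its stop and let it spring up.

**Setbacks**
- **First section moved:** after I had placed it, it was found about 14 mm along the ridge. I put this down to the announced knock, but I did not see it happen.
- **Hard contact:** I had not checked the pile before bringing the second section down, and it met the first early with up to about 46 N at the wrist sensor. I backed off, set that section down on the table and regripped it later. Recentring the first section took one more gripper contact of about 21 N.

**Last checks**
- **Pile:** the top section was within about 0.3 mm of the rack's centre along the ridge by the wrist and scene cameras. The side camera said 1.7 mm, but it had read 1 to 2 mm off from the others throughout. The height fitted four nested sections.
- **Keeper:** it was within about 0.4 mm of centre and 0.5° of square, at the expected height. The last check after the bell press agreed.
- **Bell:** at the stop, force rose from 10 to 15 N with no further travel. Afterwards the plunger read 60 mm again.
- **Surroundings:** the dropper bottles, the beaker, the pink look-alike and the red bell read within about 1 mm of where they started.

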